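# Sweep up a broken valve base into the sharps box

## Robot

A 7-joint arm with a two-finger parallel gripper is mounted at the origin on the work surface. World frame = base frame: x ahead of the robot, y to its left, z up, the work surface at z = 0. Lengths are in m, angles in rad, forces in N, time in s.
With the tool pointing down it reaches from about 0.4 to 0.9 m from the base axis. Payload 5.5 kg.
Tool frame: the origin (TCP) lies between the finger pads; the fingertips stand 14 mm ahead of it and the grasp point (between the pads) lies 5 mm behind it; z points along the fingers, y is the line along which they close (so a half turn about z gives the same grasp; the last joint's range is limited). The gripper opens to 92 mm and grips with 3 to 60 N. Pads are 19 mm wide; open, the fingers measure 130 mm over their backs; the gripper's body (75 mm by 190 mm) begins 47 mm behind the grasp point.
Start: joints at [-0.876, 0.501, -0.427, 1.55, 0.221, 1.138, -0.21], TCP at [0.272, 0.59, 0.241] pointing down, gripper open.
Joint ranges: [-2.88, 2.88], [-0.31, 2.03], [-1.54, 1.56], [0.2, 2.42], [-1.41, 4.55], [0.19, 2.02], [-2.57, 2.57]. Speed limits (rad/s): [2.57, 2.57, 3.14, 3.14, 3.14, 3.14, 3.14].

## Interface

Orientations are given as a unit quaternion [x, y, z, w].
In Python, from bench import arm, imaging gives the robot as it stands.
- The arm moves only by the tool move_arm, never from a script. Its argument "targets" is a list that holds one entry, the list of rows, each a list of 7 numbers: the shift along the tool's x, y, z in m, then the turn, a rotation vector about the tool's x, y, z in rad, then the opening, from -1 (shut) to 1 (fully open). In form: [[[tx, ty, tz, ax, ay, az, claw], ...]]. A call has 1 to 8 rows; each row is the pose to reach, as a shift and turn from the pose commanded when the call began, along the tool's axes at that moment; what a row does not reach only later rows make up. A row lasts 1/12 s, in which the tool goes at most 41.7 mm and 7.16 degrees, less where a joint would pass 70% of its speed; a pose out of reach is approached as far as the arm can. A call with a gripper value outside its range is refused whole. The fingers move at their own pace and stop on an object; "force" is the grip in N (left out, the last holds). Time passes only in rows, so rows that repeat a pose let the fingers close. It gives the time, the measured TCP pose, the force, the opening and the grip force at its end, in the units of the state.
- arm.get_obs(): the state, without advancing time (a new reading comes with each control period).
- imaging.get_image(name): name is "side" or "top" or "wrist"; returns (picture, depth): 384x512x3 uint8, red, green, blue; 384x512 float32, m along the optical axis (not along the pixel's ray), 0 where there is no reading.
- imaging.calibration(name): a dict with "camera_matrix" (3x3 intrinsics, pixels), "rvec" (rotation vector, rad) and "tvec" (3), from world to camera coordinates, as OpenCV has them. Camera axes: x right, y down, z forward; pixel columns grow to the right and rows downward; lengths in m; the calibration is good to about 2 mm. The wrist camera is an equidistant fisheye: a pixel r from the principal point sees the ray r / f radians off the axis. A picture is of the moment at which its call begins: read the wrist's pose just before it. calibration takes no time and is no camera call; for the wrist camera it gives the pose at the moment of the call.
- arm.close_job(): hands the job in; it is judged then, once.
Trained networks look in the newest picture that a camera, given by its name, has taken for a name from the list of things; names that differ only in an ending like _2 or _b are one class to them, and where a whole thing is asked for, a point or a joint stands for the part that bears it (a point fixed in the world has none). Each returns a list of dicts, best first, with "conf" (0 to 1); they miss things now and then, are a little off and sometimes report something else, mostly with a low value. They report only what shows in the picture. A call takes as long as a camera call. They do not tell look-alikes from the thing itself.
- imaging.masks_of(camera, target): "region" (384x512 bool, what is visible of it) and "extent" ([left, top, right, bottom] in pixels, round what is visible of it).
- imaging.place_of(camera, target): "uv" ([column, row] in pixels: a listed point, or the origin of a listed thing).
The state is a dict: "time": time; "joint_positions": joint angles; "qvel": joint speeds; "joint_torque": joint torques, N m; "tool_pos": TCP position; "orientation": TCP orientation; "contact_force": force on the tool from outside, world axes, zero at the start; "wrist_torque": the same for the moment, N m; "finger_gap": finger opening in m; "grasp_force": force on a finger pad.
Only numpy, scipy, OpenCV 4.12 (cv2) and the standard library are available. Lean on these libraries where they do the work, as an engineer would, in place of code of your own. Each camera call takes 0.05 s, during which the arm holds its last target. There are 200 camera calls.

## Task

A ceramic valve base has broken on the tiled ledge: swing the hasp off the sharps box, stand its lid open upright, and with the bench brush sweep every broken piece along the ledge into the box, without touching the sharp pieces with the gripper or disturbing the good parts on the back of the ledge. Then shut the lid fully, swing the hasp back down flat over its staple, and see that the brush is back on its bristles in its dish.

Things in the scene. Friction and masses are not known exactly. Their poses are not given: they have to be found in the camera images.
- ledge: White tiled ledge, fixed; its top is 80 mm above its origin, which is on the bench under the middle of the lane. Lane: flat strip x -80 to 80, y -210 to 265 mm. Along the front (-x) a nosing 14 mm wide, 12 high; along the back (+x) a tile course 25 mm higher, 100 deep, with spare parts on it; a 12 mm nosing closes the +y end. The -y end is open: pieces swept over it drop into the box.
- box: Grey sheet-steel box for broken pieces, fixed 1 mm from the open -y end of the ledge. Origin: centre of its underside on the bench; axes as the ledge's. Outside 180 (x) x 170 (y) x 76 mm high, walls 3 mm: its rim is 4 mm below the ledge's top. Lid on top, hinged along the +x rim; hasp on the middle of the -x wall.
- lid (a joint): Lid angle in rad: 0 shut, grows as its front (-x) edge rises, 1.57 upright, stop at 1.75. Sheet 180 x 170 x 4 mm. Stiff hinge: the lid stays wherever it is left; moving it takes about 6 N at the bar, half that at the free edge. While the hasp lies over it the lid is held shut.
- lid_hinge (a point): On the lid's hinge line (along the box's y), mid-length, at the top of the +x wall, level with the underside of the shut lid.
- lid_bar (a point): Middle of the round carrying-handle bar fixed on the lid's top: bar 10 mm thick, 80 mm long along the box's y, its axis 30 mm above the lid's top, 87 mm from the hinge line, a leg at each end.
- lid_edge (a point): Middle of the lid's free edge, on its outer (top) face, 180 mm from the hinge line.
- hasp (a joint): Angle of the steel hasp in rad: 0 lying flat on the shut lid with its slot over the lid's staple, grows as it swings up and towards the front (-x), 1.57 upright, stop at 2.6. Stiff: it stays where it is left; takes about 1.5 N at its end.
- hasp_hinge (a point): On the hasp's hinge line (along the box's y), at the middle of the box's front wall, 6 mm in front of it, 2 mm above the lid's top.
- hasp_end (a point): Centre of the hasp's rolled free end: a barrel 14 mm thick, 26 mm long along the box's y, 60 mm from the hinge, its axis 10 mm above the lid's top when shut. Pinched by its two flat end faces it turns between the fingers as the hasp swings. Strap 26 mm wide, 3 thick; the lid's staple stands 12 mm high, 34 mm from the hinge.
- brush: Bench brush, 0.16 kg, standing on its bristles. Origin: centre of the underside of the bristles. Head 84 mm along x, 34 mm along y: stiff bristles 80 x 29 x 32 mm high under a wooden back from 32 to 50 mm above the origin. The handle, 110 mm long, 26 wide, 35 to 51 mm above the origin, continues the head towards -x. Balances 15 mm from mid-head towards the handle.
- dish: Shallow aluminium dish for the brush, fixed on the lane near the ledge's +y end, 122 (x) x 58 (y) x 10 mm high outside, walls and floor 3 mm. Origin: centre of its underside.
- shard1: Chunky broken piece of a cream ceramic valve base, about 18 to 32 mm across, 13 to 21 mm high, 18 g, sharp-edged, on the lane. Origin: centre of its underside. Not every piece is there each time (None if absent).
- shard2: Chunky broken piece of a cream ceramic valve base, about 18 to 32 mm across, 13 to 21 mm high, 18 g, sharp-edged, on the lane. Origin: centre of its underside. Not every piece is there each time (None if absent).
- shard3: Chunky broken piece of a cream ceramic valve base, about 18 to 32 mm across, 13 to 21 mm high, 18 g, sharp-edged, on the lane. Origin: centre of its underside. Not every piece is there each time (None if absent).
- shard4: Chunky broken piece of a cream ceramic valve base, about 18 to 32 mm across, 13 to 21 mm high, 18 g, sharp-edged, on the lane. Origin: centre of its underside. Not every piece is there each time (None if absent).
- shard5: Chunky broken piece of a cream ceramic valve base, about 18 to 32 mm across, 13 to 21 mm high, 18 g, sharp-edged, on the lane. Origin: centre of its underside. Not every piece is there each time (None if absent).
- shard6: Chunky broken piece of a cream ceramic valve base, about 18 to 32 mm across, 13 to 21 mm high, 18 g, sharp-edged, on the lane. Origin: centre of its underside. Not every piece is there each time (None if absent).
- shard7: Chunky broken piece of a cream ceramic valve base, about 18 to 32 mm across, 13 to 21 mm high, 18 g, sharp-edged, on the lane. Origin: centre of its underside. Not every piece is there each time (None if absent).
- shard8: Chunky broken piece of a cream ceramic valve base, about 18 to 32 mm across, 13 to 21 mm high, 18 g, sharp-edged, on the lane. Origin: centre of its underside. Not every piece is there each time (None if absent).
- shard9: Chunky broken piece of a cream ceramic valve base, about 18 to 32 mm across, 13 to 21 mm high, 18 g, sharp-edged, on the lane. Origin: centre of its underside. Not every piece is there each time (None if absent).
- valve1: Tall smoked-glass valve, 33 mm thick, 112 mm high, standing loose on the ledge's back course. Origin: centre of its underside. To be left alone.
- valve2: Tall smoked-glass valve, 33 mm thick, 112 mm high, standing loose on the ledge's back course. Origin: centre of its underside. To be left alone.
- shield: Dented aluminium valve shield can, 34 mm thick, 56 mm high, standing loose on the back course. Origin: centre of its underside. To be left alone.
- base: Whole spare cream ceramic valve base, 52 mm wide, 22 mm high, loose on the back course. Origin: centre of its underside. To be left alone.
Things that resemble listed ones, but are neither listed nor needed, are in the scene too. What is shaped like the shard9 but black or turquoise is not meant.

How it is judged:
On the way, in this order (a step that is already met when the one before it is completed fails the run):
1. the hasp is swung off the lid, at least upright (value of joint hasp above 1.5 rad), for 0.2 s.
2. the lid stands open, near upright (value of joint lid above 1.3 rad), for 0.2 s.
3. every broken piece lies in the box (x of shard1 in the frame of box between -0.09 and 0.09 m and y of shard1 in the frame of box between -0.088 and 0.088 m and z of shard1 in the frame of box between -0.005 and 0.068 m and x of shard2 in the frame of box between -0.09 and 0.09 m and y of shard2 in the frame of box between -0.088 and 0.088 m and z of shard2 in the frame of box between -0.005 and 0.068 m and x of shard3 in the frame of box between -0.09 and 0.09 m and y of shard3 in the frame of box between -0.088 and 0.088 m and z of shard3 in the frame of box between -0.005 and 0.068 m and x of shard4 in the frame of box between -0.09 and 0.09 m and y of shard4 in the frame of box between -0.088 and 0.088 m and z of shard4 in the frame of box between -0.005 and 0.068 m and x of shard5 in the frame of box between -0.09 and 0.09 m and y of shard5 in the frame of box between -0.088 and 0.088 m and z of shard5 in the frame of box between -0.005 and 0.068 m and x of shard6 in the frame of box between -0.09 and 0.09 m and y of shard6 in the frame of box between -0.088 and 0.088 m and z of shard6 in the frame of box between -0.005 and 0.068 m and x of shard7 in the frame of box between -0.09 and 0.09 m and y of shard7 in the frame of box between -0.088 and 0.088 m and z of shard7 in the frame of box between -0.005 and 0.068 m and x of shard8 in the frame of box between -0.09 and 0.09 m and y of shard8 in the frame of box between -0.088 and 0.088 m and z of shard8 in the frame of box between -0.005 and 0.068 m and x of shard9 in the frame of box between -0.09 and 0.09 m and y of shard9 in the frame of box between -0.088 and 0.088 m and z of shard9 in the frame of box between -0.005 and 0.068 m), for 0.3 s.
4. the lid is shut (value of joint lid below 0.04 rad), for 0.2 s.
5. the hasp lies over the staple (value of joint hasp below 0.1 rad), for 0.2 s.
At the end, for the whole second after the job is handed in: Every broken piece that was there lies inside the box, the lid is shut (within 0.04 rad), the hasp lies flat over the staple (within 0.1 rad), and the brush stands at rest on its bristles in its dish (centres within 25 mm, upright within 0.12 rad) (all of step 3 and value of joint lid below 0.04 rad and value of joint hasp below 0.1 rad and horizontal distance between brush and dish below 0.025 m and z of brush in the frame of dish below 0.01 m and angle between brush's own z axis and vertical below 0.12 rad and linear speed of brush below 0.02 m/s); the robot touches nothing.
It fails at once if the gripper or arm touches a broken piece (contact force between any of the fingers, the arm and shard1 above 0.5 N or contact force between any of the fingers, the arm and shard2 above 0.5 N or contact force between any of the fingers, the arm and shard3 above 0.5 N or contact force between any of the fingers, the arm and shard4 above 0.5 N or contact force between any of the fingers, the arm and shard5 above 0.5 N or contact force between any of the fingers, the arm and shard6 above 0.5 N or contact force between any of the fingers, the arm and shard7 above 0.5 N or contact force between any of the fingers, the arm and shard8 above 0.5 N or contact force between any of the fingers, the arm and shard9 above 0.5 N).
It fails at once if a good part on the back of the ledge is shifted by more than 20 mm or knocked over (distance of any of valve1, valve2, shield, base from where it was at the start of the episode above 0.02 m or angle between any of valve1, valve2, shield, base's own z axis and vertical above 0.4 rad).
Of shard1, shard2, shard3, shard4, shard5, shard6, shard7, shard8, shard9 only 5 to 9 are there at a start; the rules pass over those that are not, and their reading is None.
At some moment in a run one of shard1, shard2, shard3, shard4, shard5, shard6, shard7, shard8, shard9 may be knocked a few centimetres aside while the robot is not near it.
Once in a run the grip may slacken for a moment while it holds something.
It also fails if it takes over 192 s, if anything falls off the work surface, if the arm or the gripper's body presses on something with over 40 N, if the wrist force passes 120 N, or if a joint passes its speed limit or range.

## Working session

There is one attempt and no reset: what is moved stays moved. The work goes in short steps, Python scripts to look and compute and a tool call to move; the robot and the scene stay as the last step left them, time stands still between calls to the robot, and variables do not carry over. Pictures are saved under pics/ and viewed, at most 14 in all, crops included, and the job is handed in when it is done.

Besides the shell and the picture viewer there is one more tool, called after "Emit:" as name(argument=value, ...), one argument or row to a line, values as JSON. move_arm: Moves the arm, as the interface text tells. Its arguments: {"type":"object","properties":{"targets":{"type":"array"},"force":{"type":"number"}},"required":["targets"]}

```bash
ls; mkdir -p pics; cat > h.py <<'E'
import numpy as np, cv2
from scipy.spatial.transform import Rotation as R
from bench import arm, imaging
def cal(n):
    c=imaging.calibration(n); return np.array(c["camera_matrix"]),cv2.Rodrigues(np.array(c["rvec"],float))[0],np.array(c["tvec"],float).ravel()
def ray(n,uv):
    K,Rm,t=cal(n); uv=np.atleast_2d(np.asarray(uv,float))
    x=(uv[:,0]-K[0,2])/K[0,0]; y=(uv[:,1]-K[1,2])/K[1,1]
    if n=="wrist":
        r=np.hypot(x,y)+1e-9; d=np.c_[np.sin(r)*x/r,np.sin(r)*y/r,np.cos(r)]
    else: d=np.c_[x,y,np.ones(len(x))]
    return -Rm.T@t, d, Rm
def onz(n,uv,z):
    o,d,Rm=ray(n,uv); w=d@Rm; return o+w*((z-o[2])/w[:,2])[:,None]
def bydepth(n,uv,dep):
    o,d,Rm=ray(n,uv); d=d/d[:,2:3]; return o+(d*np.asarray(dep).reshape(-1,1))@Rm
def proj(n,p):
    K,Rm,t=cal(n); q=np.atleast_2d(p)@Rm.T+t; return np.c_[K[0,0]*q[:,0]/q[:,2]+K[0,2],K[1,1]*q[:,1]/q[:,2]+K[1,2]]
def st():
    o=arm.get_obs(); print(round(o["time"],2),np.round(o["tool_pos"],4),np.round(o["orientation"],4),np.round(o["contact_force"],1),round(o["finger_gap"],4),round(o["grasp_force"],1)); return o
E
python3 - <<'E'
from h import *
st()
for n in ("top","side"):
    p,d=imaging.get_image(n); cv2.imwrite(f"pics/{n}0.png",p[:,:,::-1]); np.save(f"{n}0.npy",d)
    print(n,cal(n)[0].round(1).tolist(), (-cal(n)[1].T@cal(n)[2]).round(3))
    for t in ("ledge","box","dish","brush","lid_hinge","lid_bar","lid_edge","hasp_hinge","hasp_end","shard1","valve1","shield","base"):
        for r in imaging.place_of(n,t)[:10]:
            u=np.round(r["uv"]).astype(int); c=np.clip(u,0,[511,383]); print(t,u,round(r["conf"],2),bydepth(n,[u],[d[c[1],c[0]]]).round(3)[0])
E
```

```text
pics
0.0 [0.2718 0.5897 0.2397] [ 2.142e-01  9.768e-01 -1.000e-03 -2.000e-04] [-0.3  0.3 -0. ] 0.0916 0.0
top [[348.0, 0.0, 250.0], [0.0, 348.0, 192.5], [0.0, 0.0, 1.0]] [0.437 0.055 0.944]
ledge [181 136] 0.74 [0.663 0.213 0.16 ]
ledge [228 195] 0.65 [0.533 0.11  0.079]
box [342 195] 0.74 [ 0.529 -0.175  0.079]
box [222 135] 0.54 [0.674 0.121 0.127]
dish [145 196] 0.85 [0.531 0.31  0.107]
dish [351 204] 0.19 [ 0.505 -0.192  0.094]
brush [145 194] 0.94 [0.536 0.31  0.106]
lid_hinge [343 153] 0.67 [ 0.636 -0.182  0.08 ]
lid_hinge [250 173] 0.61 [0.585 0.054 0.1  ]
lid_bar [248 173] 0.73 [0.585 0.059 0.097]
lid_bar [353 183] 0.7 [ 0.554 -0.194  0.112]
lid_bar [143 194] 0.46 [0.533 0.308 0.129]
lid_bar [348 225] 0.39 [ 0.454 -0.186  0.08 ]
lid_edge [348 227] 0.87 [ 0.449 -0.184  0.086]
hasp_hinge [347 225] 0.66 [ 0.454 -0.183  0.08 ]
hasp_end [350 202] 0.76 [ 0.51  -0.189  0.097]
shard1 [270 192] 0.67 [0.538 0.006 0.09 ]
shard1 [250 174] 0.64 [0.582 0.054 0.098]
shard1 [221 174] 0.54 [0.584 0.126 0.094]
shard1 [286 211] 0.51 [ 0.49  -0.032  0.092]
shard1 [230 196] 0.5 [0.531 0.105 0.079
[... 1111 characters left out ...]
  0.306 0.108]
hasp_end [339 266] 0.77 [ 0.504 -0.196  0.084]
shard1 [252 173] 0.64 [0.582 0.117 0.087]
shard1 [223 191] 0.64 [0.49  0.118 0.089]
shard1 [204 252] 0.6 [0.38  0.068 0.01 ]
shard1 [226 174] 0.55 [0.534 0.156 0.09 ]
shard1 [164 237] 0.53 [0.345 0.169 0.009]
shard1 [271 186] 0.51 [0.578 0.05  0.089]
shard1 [273 228] 0.47 [ 0.483 -0.044  0.093]
shard1 [276 206] 0.41 [ 0.536 -0.004  0.091]
valve1 [295 156] 0.8 [0.666 0.055 0.124]
valve1 [244 132] 0.72 [0.66  0.223 0.117]
shield [250 174] 0.62 [0.577 0.119 0.085]
shield [335 181] 0.58 [ 0.67  -0.06   0.112]
shield [274 206] 0.56 [ 0.532 -0.001  0.091]
base [277 148] 0.84 [0.661 0.108 0.123]
base [324 282] 0.64 [ 0.457 -0.197  0.083]
```

View pics/top0.png

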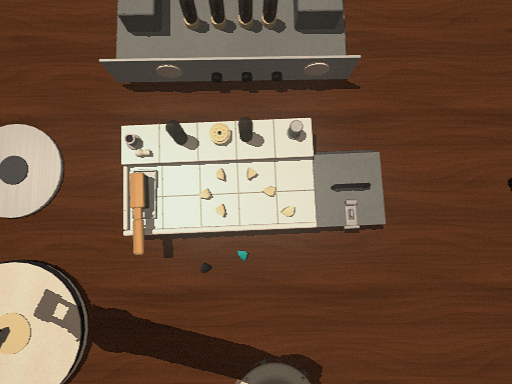

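View pics/side0.png

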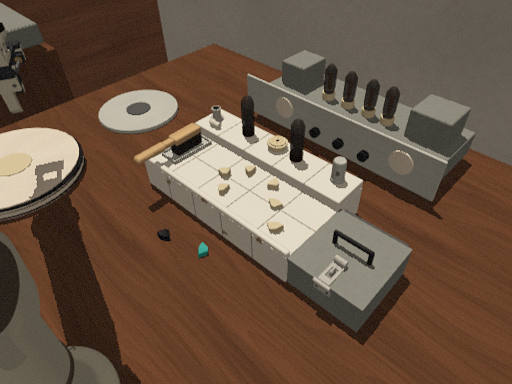

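Six cream pieces lie on the lane: top-image pixels (250,174), (221,174), (206,194), (222,210), (270,191) and (289,211). The black piece at (205,267) and the turquoise one at (242,254) are on the bench, so they are look-alikes. The cream bit at (143,153) is on the back course, not the lane. Next I'll measure the frames precisely.

```bash
python3 - <<'E'
from h import *
d=np.load("top0.npy"); p=cv2.imread("pics/top0.png")
v,u=np.mgrid[0:384,0:512]; P=bydepth("top",np.c_[u.ravel(),v.ravel()],d.ravel()).reshape(384,512,3)
reg=(P[...,2]>.05)&(P[...,2]<.3)&(P[...,0]<.75)&(P[...,0]>.42)&(P[...,1]<.42)&(P[...,1]>-.33)
# side-front line of nosing, back faces etc: per-column extents using height>.06
q=P[reg&(P[...,2]>.07)]
for z0,z1,n in((.070,.084,"lane+lid"),(.099,.112,"course"),(.088,.098,"nosing/shard")):
    m=(P[...,2]>z0)&(P[...,2]<z1)&reg; print(n,m.sum(),np.median(P[m][:,2]).round(4),P[m].min(0).round(3),P[m].max(0).round(3))
# course front/back edge lines: course z~.105
m=reg&(P[...,2]>.1)&(P[...,2]<.11)
ys=np.arange(-.1,.27,.02); L=[]
for y in ys:
    s=P[m&(abs(P[...,1]-y)<.01)&(P[...,0]>.58)]
    if len(s)>5: L.append((y,s[:,0].min(),s[:,0].max()))
L=np.array(L); print(L.round(3).tolist()); print("front",np.polyfit(L[:,0],L[:,1],1),"back",np.polyfit(L[:,0],L[:,2],1))
lid=reg&(P[...,2]>.074)&(P[...,2]<.088)&(P[...,1]<-.1)
lm=(p.max(2)<130)&(P[...,2]>.06)&(P[...,1]<-.07)&reg
c=max(cv2.findContours(lm.astype(np.uint8),0,2)[0],key=cv2.contourArea); w=onz("top",c.reshape(-1,2),.08)
print("lid rect",cv2.boxPoints(cv2.minAreaRect(w[:,:2].astype(np.float32))).round(4).tolist(),cv2.minAreaRect(w[:,:2].astype(np.float32)))
imaging.get_image("top")
for t in("brush","dish"):
    r=imaging.masks_of("top",t)[0]; w=onz("top",np.argwhere(r["region"])[:,::-1],.131 if t=="brush" else .09)
    print(t,r["conf"],cv2.minAreaRect(w[:,:2].astype(np.float32)),cv2.boxPoints(cv2.minAreaRect(w[:,:2].astype(np.float32))).round(3).tolist())
m=reg&(P[...,2]>.115)&(P[...,1]>.27)&(P[...,0]<.6); a=P[m]; print("brush pts z",np.median(a[:,2]),cv2.minAreaRect(a[:,:2].astype(np.float32)))
big=cv2.resize(p[110:250,110:390],None,fx=2.85,fy=2.85,interpolation=cv2.INTER_CUBIC); cv2.imwrite("pics/c1.png",big)
E
```

```text
lane+lid 15055 0.0797 [ 0.439 -0.277  0.071] [0.645 0.366 0.084]
course 6260 0.1043 [ 0.504 -0.23   0.099] [0.722 0.374 0.112]
nosing/shard 2013 0.0914 [ 0.437 -0.227  0.088] [0.624 0.372 0.098]
[[-0.1, 0.624, 0.721], [-0.08, 0.623, 0.722], [-0.06, 0.622, 0.722], [-0.04, 0.622, 0.722], [-0.02, 0.622, 0.72], [0.0, 0.621, 0.72], [0.02, 0.621, 0.721], [0.04, 0.619, 0.718], [0.06, 0.585, 0.671], [0.08, 0.619, 0.716], [0.1, 0.619, 0.718], [0.12, 0.618, 0.717], [0.14, 0.617, 0.714], [0.16, 0.616, 0.715], [0.18, 0.616, 0.716], [0.2, 0.615, 0.713], [0.22, 0.614, 0.713], [0.24, 0.614, 0.674], [0.26, 0.614, 0.712]]
front [-0.02525609  0.61892493] back [-0.05269135  0.71707562]
lid rect [[0.45010000467300415, -0.07500000298023224], [0.4560000002384186, -0.27730000019073486], [0.6455000042915344, -0.271699994802475], [0.6395000219345093, -0.06939999759197235]] ((0.5477820634841919, -0.17335188388824463), (0.18954050540924072, 0.20240432024002075), 1.6869473457336426)
brush 0.73 ((0.48966899514198303, 0.3174668848514557), (0.19243064522743225, 0.0426071435213089), 1.491316556930542) [[0.3930000066757202, 0.335999995470047], [0.39399999380111694, 0.2939999997615814], [0.5860000252723694, 0.29899999499320984], [0.5849999785423279, 0.3409999907016754]]
dish 0.8 ((0.53816819190979, 0.3149317502975464), (0.12107886373996735, 0.05484350025653839), 0.9743040800094604) [[0.47699999809265137, 0.3409999907016754], [0.4779999852180481, 0.28600001335144043], [0.5989999771118164, 0.289000004529953], [0.5979999899864197, 0.34299999475479126]]
brush pts z 0.13189878459266458 ((0.502973735332489, 0.32225653529167175), (0.1654619574546814, 0.034925427287817), 2.339139223098755)
```

View pics/c1.png

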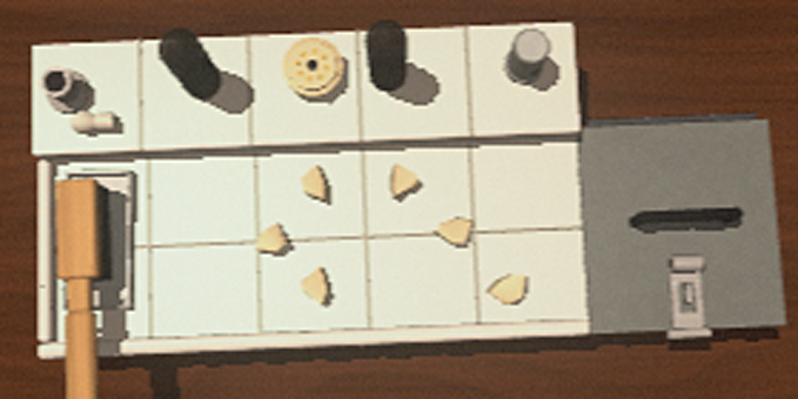

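The crop confirms the six cream pieces on the lane, the dish with the brush at the left end, and the box's bar at crop pixel (687,217) and hasp end at (687,263). The ledge yaw is about 0.028 rad. Next I'll compute the shift to the hasp.

```bash
cat >> h.py <<'E'
TH=0.028; O=np.array([.536,.107,0.]); RL=R.from_euler("z",TH)
def w(xl,yl,z): return O+RL.apply([xl,yl,0])+[0,0,z]
def tool(yaw=181.6,tilt=0):  # tool x dir in deg; tilt>0 : gripper leans to +x ledge (rotation about ledge y)
    a=np.radians(yaw); X=np.array([np.cos(a),np.sin(a),0]); Z=np.array([0,0,-1.]); Y=np.cross(Z,X)
    return R.from_rotvec(tilt*RL.apply([0,1,0]))*R.from_matrix(np.c_[X,Y,Z])
def shift(pos,rot):
    o=arm.get_obs(); r0=R.from_quat(o["orientation"])
    return np.round(r0.inv().apply(np.array(pos)-o["tool_pos"]),4).tolist(), np.round((r0.inv()*rot).as_rotvec(),3).tolist()
E
python3 - <<'E'
from h import *
print(w(-36,0,0)if 0 else w(-.036,-.296,.09), w(.09,-.296,.076))
print(shift([.508,-.19,.16],tool()))
for n,uv in(("top",[351,202.3]),("top",[348.5,226])): print(onz(n,[uv],.093).round(4))
for n,uv in(("side",[339,266]),):print(onz(n,[uv],.093).round(4))
print(onz("top",[[351,186.5]],.11),onz("side",[[353,242]],.11))
E
```

```text
[ 0.50830103 -0.18989184  0.09      ] [ 0.63425164 -0.1863643   0.076     ]
([-0.5409, -0.61, 0.0807], [0.0, -0.0, -0.46])
[[ 0.5093 -0.1924  0.093 ]]
[[ 0.4516 -0.1835  0.093 ]]
[[ 0.498  -0.1989  0.093 ]]
[[ 0.54621725 -0.18932537  0.11      ]] [[ 0.55102911 -0.1906519   0.11      ]]
```

Emit:
move_arm(
  targets=[
    [[-0.2,-0.22,0.0,0,0,-0.46,1],[-0.2,-0.22,0.0,0,0,-0.46,1],[-0.2,-0.22,0.0,0,0,-0.46,1],[-0.2,-0.22,0.0,0,0,-0.46,1],[-0.2,-0.22,0.0,0,0,-0.46,1],[-0.2,-0.22,0.0,0,0,-0.46,1],[-0.2,-0.22,0.0,0,0,-0.46,1],[-0.2,-0.22,0.0,0,0,-0.46,1]],
  ],
)

```text
time: 2.22
tool_pos: [0.3643, 0.2989, 0.2403]
orientation: [-0.01, 1.0, -0.002, 0.0]
contact_force: [-0.2, -0.6, -0.1]
finger_gap: 0.0918
grasp_force: 0.0
```

```bash
python3 - <<'E'
from h import *
print(st()["joint_positions"]); print(shift([.508,-.19,.16],tool()))
E
```

```text
2.22 [0.3643 0.2989 0.2403] [-9.6e-03  1.0e+00 -2.5e-03  4.0e-04] [-0.2 -0.6 -0.1] 0.0918 0.0
[-0.32684518  0.17800876 -0.46472823  1.98136437  0.09889714  1.00594771
  0.75153873]
([-0.1342, -0.4912, 0.0829], [-0.005, 0.001, -0.009])
```

Emit:
move_arm(
  targets=[
    [[-0.085,-0.31,0.0,0,0,-0.01,1],[-0.085,-0.31,0.0,0,0,-0.01,1],[-0.085,-0.31,0.0,0,0,-0.01,1],[-0.085,-0.31,0.0,0,0,-0.01,1],[-0.085,-0.31,0.0,0,0,-0.01,1],[-0.085,-0.31,0.0,0,0,-0.01,1],[-0.085,-0.31,0.0,0,0,-0.01,1],[-0.085,-0.31,0.0,0,0,-0.01,1]],
  ],
)

```text
time: 2.88
tool_pos: [0.4561, -0.0045, 0.2412]
orientation: [-0.018, 1.0, -0.001, 0.001]
contact_force: [0.0, 0.5, -0.5]
finger_gap: 0.0918
grasp_force: 0.0
```

Emit:
move_arm(
  targets=[
    [[-0.049,-0.181,0.0,0,0,0,0.2],[-0.049,-0.181,0.04,0,0,0,0.2],[-0.049,-0.181,0.07,0,0,0,0.2],[-0.049,-0.181,0.08,0,0,0,0.2],[-0.049,-0.181,0.08,0,0,0,0.2],[-0.049,-0.181,0.08,0,0,0,0.2],[-0.049,-0.181,0.08,0,0,0,0.2],[-0.049,-0.181,0.08,0,0,0,0.2]],
  ],
)

```text
time: 3.55
tool_pos: [0.5112, -0.1789, 0.1605]
orientation: [-0.019, 1.0, 0.0, -0.0]
contact_force: [0.8, 0.5, 0.4]
finger_gap: 0.0554
grasp_force: 0.0
```

```bash
python3 - <<'E'
from h import *
print(st()["joint_positions"].round(2)); print(shift([.508,-.19,.097],tool()))
p,d=imaging.get_image("wrist"); cv2.imwrite("pics/w1.png",p[:,:,::-1])
for t,z in(("hasp_end",.09),("hasp_hinge",.082),("lid_bar",.11),("lid_edge",.08)):
    for r in imaging.place_of("wrist",t)[:2]: print(t,np.round(r["uv"]),round(r["conf"],2),onz("wrist",[r["uv"]],z).round(4))
for r in imaging.masks_of("wrist","lid_bar")[:0]: pass
E
```

```text
3.55 [ 0.5112 -0.1789  0.1605] [-1.910e-02  9.998e-01  5.000e-04 -4.000e-04] [0.8 0.5 0.4] 0.0554 0.0
[ 0.34  0.37 -0.06  1.91  0.03  0.86  1.87]
([0.0036, -0.011, 0.0635], [0.001, -0.001, 0.01])
hasp_end [234. 206.] 0.92 [[ 0.5126 -0.1928  0.09  ]]
hasp_end [236. 126.] 0.71 [[ 0.4515 -0.1931  0.09  ]]
hasp_hinge [236. 126.] 0.79 [[ 0.452  -0.1936  0.082 ]]
lid_bar [236. 260.] 0.71 [[ 0.5488 -0.1899  0.11  ]]
```

View pics/w1.png

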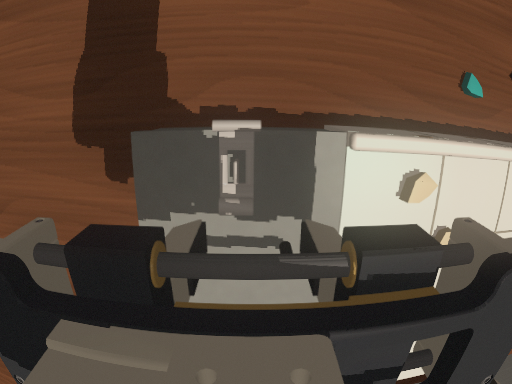

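The wrist view shows the hasp barrel at (234,206), its hinge at (236,126) and the bar at about (236,260). These agree with the top camera. Now I'll grip the barrel.

Emit:
move_arm(
  targets=[
    [[0.0,-0.013,0.03,0,0,0.01,0.2],[0.0,-0.013,0.063,0,0,0.01,0.2],[0.0,-0.013,0.063,0,0,0.01,0.2],[0.0,-0.013,0.063,0,0,0.01,-1],[0.0,-0.013,0.063,0,0,0.01,-1],[0.0,-0.013,0.063,0,0,0.01,-1],[0.0,-0.013,0.063,0,0,0.01,-1],[0.0,-0.013,0.063,0,0,0.01,-1]],
  ],
  force=15,
)

```text
time: 4.52
tool_pos: [0.5119, -0.1923, 0.0983]
orientation: [-0.014, 1.0, -0.0, 0.0]
contact_force: [0.5, 0.4, 0.8]
finger_gap: 0.0263
grasp_force: 0.8
```

Emit:
move_arm(
  targets=[
    [[0.0,0,0,0,0,0,-1],[0.005,0,-0.017,0,0,0,-1],[0.015,0,-0.0325,0,0,0,-1],[0.029,0,-0.044,0,0,0,-1],[0.0455,0,-0.051,0,0,0,-1],[0.0635,0,-0.0525,0,0,0,-1],[0.081,0,-0.049,0,0,0,-1],[0.097,0,-0.04,0,0,0,-1]],
  ],
)

```text
time: 5.18
tool_pos: [0.4166, -0.1949, 0.1404]
orientation: [-0.015, 1.0, -0.0, 0.003]
contact_force: [-0.9, 3.8, 6.1]
finger_gap: 0.0254
grasp_force: 15.0
```

Emit:
move_arm(
  targets=[
    [[0,0,0,0,0,0,-1],[0,0,0,0,0,0,-1],[0,0,0,0,0,0,-1]],
  ],
)

```text
time: 5.43
tool_pos: [0.4126, -0.195, 0.138]
orientation: [-0.014, 1.0, 0.001, -0.002]
contact_force: [-7.7, 2.4, 12.3]
finger_gap: 0.0256
grasp_force: 15.0
```

Emit:
move_arm(
  targets=[
    [[0,0,0,0,0,0,0.3],[0,0,0,0,0,0,0.3],[0,0,0,0,0,0,0.3],[0,0,-0.04,0,0,0,0.3],[0,0,-0.08,0,0,0,0.3],[-0.03,0,-0.1,0,0,0,0.3],[-0.07,0,-0.1,0,0,0,0.3],[-0.07,0,-0.1,0,0,0,0.3]],
  ],
)

```text
time: 6.1
tool_pos: [0.493, -0.1925, 0.2399]
orientation: [-0.016, 1.0, -0.001, 0.005]
contact_force: [1.4, -0.0, 0.4]
finger_gap: 0.0598
grasp_force: 0.0
```

```bash
python3 - <<'E'
from h import *
print(st()["joint_positions"].round(2)); print(shift([.550,-.190,.16],tool(91.6)))
p,d=imaging.get_image("wrist"); cv2.imwrite("pics/w2.png",p[:,:,::-1])
for t,z in(("hasp_end",.13),("lid_bar",.11)):
    for r in imaging.place_of("wrist",t)[:2]: print(t,np.round(r["uv"]),round(r["conf"],2),onz("wrist",[r["uv"]],z).round(4))
E
```

```text
6.1 [ 0.493  -0.1925  0.2399] [-1.590e-02  9.999e-01 -7.000e-04  4.800e-03] [ 1.4 -0.   0.4] 0.0598 0.0
[ 0.38  0.25 -0.07  1.87  0.02  1.01  1.91]
([-0.0563, 0.0008, 0.0805], [0.006, 0.009, 1.575])
hasp_end [253. 104.] 0.6 [[ 0.4094 -0.1953  0.13  ]]
lid_bar [255. 237.] 0.87 [[ 0.536  -0.1898  0.11  ]]
```

View pics/w2.png

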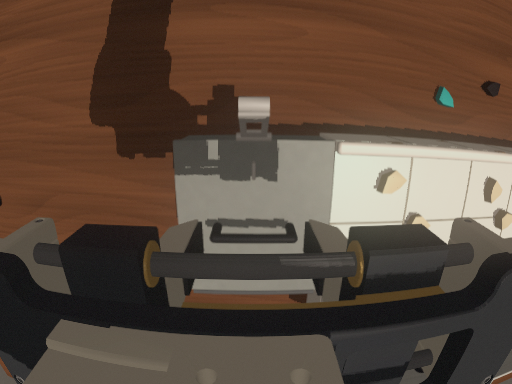

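The hasp is off: its barrel shows in front of the box at (253,104). Next I'll turn the gripper a quarter and take the bar.

Emit:
move_arm(
  targets=[
    [[-0.056,0.001,0.03,0,0,0.9,0.3],[-0.056,0.001,0.03,0,0,0.9,0.3],[-0.056,0.001,0.03,0,0,0.9,0.3],[-0.056,0.001,0.03,0,0,0.9,0.3],[-0.056,0.001,0.03,0,0,0.9,0.3],[-0.056,0.001,0.03,0,0,0.9,0.3],[-0.056,0.001,0.03,0,0,0.9,0.3],[-0.056,0.001,0.03,0,0,0.9,0.3]],
  ],
)

```text
time: 6.92
tool_pos: [0.5392, -0.1911, 0.2071]
orientation: [0.425, 0.905, -0.0, -0.001]
contact_force: [-0.4, -0.1, -0.0]
finger_gap: 0.0594
grasp_force: 0.0
```

Emit:
move_arm(
  targets=[
    [[0,0,0.02,0,0,0.67,0.3],[0,0,0.02,0,0,0.67,0.3],[0,0,0.02,0,0,0.67,0.3],[0,0,0.02,0,0,0.67,0.3],[0,0,0.02,0,0,0.67,0.3],[0,0,0.02,0,0,0.67,0.3],[0,0,0.02,0,0,0.67,0.3],[0,0,0.02,0,0,0.67,0.3]],
  ],
)

```text
time: 7.58
tool_pos: [0.5399, -0.1909, 0.1875]
orientation: [0.696, 0.718, -0.0, -0.0]
contact_force: [-0.1, 0.3, 0.4]
finger_gap: 0.0597
grasp_force: 0.0
```

```bash
python3 - <<'E'
from h import *
print(st()["joint_positions"].round(2)); print(shift([.549,-.190,.112],tool(91.6)))
p,d=imaging.get_image("wrist")
for t,z in(("lid_bar",.11),):
    for r in imaging.place_of("wrist",t)[:2]: print(t,np.round(r["uv"]),round(r["conf"],2),onz("wrist",[r["uv"]],z).round(4))
    m=imaging.masks_of("wrist",t)[0]; print(m["extent"])
E
```

```text
7.58 [ 0.5399 -0.1909  0.1875] [ 6.956e-01  7.184e-01 -3.000e-04 -3.000e-04] [-0.1  0.3  0.4] 0.0597 0.0
[ 0.12  0.39  0.22  1.82 -0.1   0.94  0.42]
([0.0006, 0.0092, 0.0754], [-0.001, -0.0, 0.004])
lid_bar [266. 202.] 0.86 [[ 0.5491 -0.1905  0.11  ]]
[156.0, 91.0, 365.1, 253.1]
```

Emit:
move_arm(
  targets=[
    [[0,0.009,0.035,0,0,0,0.3],[0,0.009,0.07,0,0,0,0.3],[0,0.009,0.076,0,0,0,0.3],[0,0.009,0.076,0,0,0,0.3],[0,0.009,0.076,0,0,0,-1],[0,0.009,0.076,0,0,0,-1],[0,0.009,0.076,0,0,0,-1],[0,0.009,0.076,0,0,0,-1]],
  ],
  force=30,
)

```text
time: 8.4
tool_pos: [0.5507, -0.1909, 0.1135]
orientation: [0.697, 0.717, 0.001, 0.001]
contact_force: [-1.1, 0.3, 0.7]
finger_gap: 0.0373
grasp_force: 0.0
```

Emit:
move_arm(
  targets=[
    [[0,0,0,0,0,0,-1],[0,0,0,0,0,0,-1]],
  ],
)

```text
time: 8.57
tool_pos: [0.55, -0.1906, 0.1125]
orientation: [0.697, 0.717, 0.0, 0.001]
contact_force: [-0.2, 0.8, -0.2]
finger_gap: 0.0242
grasp_force: 0.0
```

Emit:
move_arm(
  targets=[
    [[0,0,0,0,0,0,-1],[0,0,0,0,0,0,-1],[0,0,0,0,0,0,-1]],
  ],
)

```text
time: 8.82
tool_pos: [0.5507, -0.1905, 0.112]
orientation: [0.697, 0.717, 0.001, 0.001]
contact_force: [2.8, -0.3, -0.7]
finger_gap: 0.0092
grasp_force: 30.0
```

Emit:
move_arm(
  targets=[
    [[0,0.004,-0.0085,0.05,0,0,-1],[0,0.0085,-0.0165,0.1,0,0,-1],[0,0.014,-0.024,0.15,0,0,-1],[0,0.02,-0.031,0.2,0,0,-1],[0,0.0345,-0.043,0.3,0,0,-1],[0,0.051,-0.052,0.4,0,0,-1],[0,0.051,-0.052,0.45,0,0,-1],[0,0.051,-0.052,0.45,0,0,-1]],
  ],
)

```text
time: 9.48
tool_pos: [0.5999, -0.1891, 0.1639]
orientation: [0.678, 0.699, -0.164, -0.159]
contact_force: [-5.7, 1.0, 12.1]
finger_gap: 0.0085
grasp_force: 30.0
```

```bash
python3 - <<'E'
from h import *
print(st()["joint_positions"].round(2))
p,d=imaging.get_image("side")
for t in("lid_edge","lid_bar"):
    for r in imaging.place_of("side",t)[:2]:
        u=np.round(r["uv"]).astype(int);print(t,u,round(r["conf"],2),bydepth("side",[u],[d[u[1],u[0]]]).round(4))
E
```

```text
9.48 [ 0.5999 -0.1891  0.1639] [ 0.6781  0.6987 -0.1638 -0.1585] [-5.7  1.  12.1] 0.0085 30.0
[ 0.06  0.81  0.25  1.27 -0.04  1.52  0.32]
lid_edge [349 219] 0.68 [[ 0.5224 -0.1872  0.194 ]]
lid_edge [221 193] 0.56 [[0.4842 0.1191 0.0856]]
lid_bar [368 211] 0.85 [[ 0.5813 -0.1917  0.1735]]
```

Emit:
move_arm(
  targets=[
    [[0,0,0,0,0,0,0.0],[0,0,0,0,0,0,0.0],[0,0,0,0,0,0,0.0],[0,0,-0.04,0,0,0,0.0],[0,0,-0.08,0,0,0,0.0],[0,0,-0.12,0,0,0,0.0],[0,0,-0.12,-0.12,0,0,-1],[0,0,-0.12,-0.24,0,0,-1]],
  ],
)

```text
time: 10.3
tool_pos: [0.6591, -0.1871, 0.2713]
orientation: [0.692, 0.715, -0.073, -0.069]
contact_force: [-0.1, -0.6, -1.2]
finger_gap: 0.0367
grasp_force: 0.0
```

Emit:
move_arm(
  targets=[
    [[0,-0.05,-0.01,-0.12,0,0,-1],[0,-0.1,-0.02,-0.21,0,0,-1],[0,-0.15,-0.03,-0.21,0,0,-1],[0,-0.19,-0.04,-0.21,0,0,-1],[0,-0.19,-0.04,-0.21,0,0,-1],[0,-0.19,-0.04,-0.21,0,0,-1],[0,-0.19,-0.04,-0.21,0,0,-1],[0,-0.19,-0.04,-0.21,0,0,-1]],
  ],
)

```text
time: 10.97
tool_pos: [0.4761, -0.1923, 0.3506]
orientation: [0.697, 0.717, 0.0, 0.0]
contact_force: [-0.2, 0.6, -0.1]
finger_gap: 0.0006
grasp_force: 0.0
```

```bash
python3 - <<'E'
from h import *
print(st()["joint_positions"].round(2));print(shift([.455,-.190,.20],tool(91.6)))
p,d=imaging.get_image("side"); cv2.imwrite("pics/s1.png",p[:,:,::-1])
for t in("lid_edge","lid_bar"):
    for r in imaging.place_of("side",t)[:1]:
        u=np.round(r["uv"]).astype(int);print(t,u,round(r["conf"],2),bydepth("side",[u],[d[u[1],u[0]]]).round(4))
E
```

```text
10.97 [ 0.4761 -0.1923  0.3506] [6.966e-01 7.175e-01 5.000e-04 4.000e-04] [-0.2  0.6 -0.1] 0.0006 0.0
[ 0.09  0.13  0.27  1.77 -0.04  1.25  0.4 ]
([0.0029, -0.0212, 0.1506], [0.001, -0.0, 0.002])
lid_edge [348 221] 0.74 [[ 0.5062 -0.1943  0.2067]]
lid_bar [369 209] 0.67 [[ 0.5946 -0.1868  0.1656]]
```

View pics/s1.png

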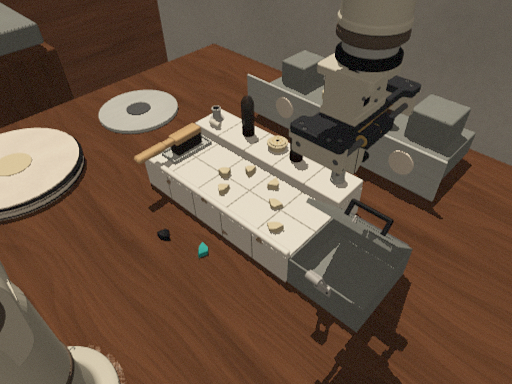

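Emit:
move_arm(
  targets=[
    [[0,-0.021,0.04,0,0,0,-1],[0,-0.021,0.08,0,0,0,-1],[0,-0.021,0.12,0,0,0,-1],[0,-0.021,0.15,0,0,0,-1],[0,-0.021,0.15,0,0,0,-1],[0,0.0,0.15,0,0,0,-1],[0,0.02,0.147,0,0,0,-1],[0,0.04,0.143,0,0,0,-1]],
  ],
)

```text
time: 11.78
tool_pos: [0.5039, -0.1926, 0.2083]
orientation: [0.698, 0.716, -0.008, -0.011]
contact_force: [-29.6, -2.1, 24.9]
finger_gap: 0.0005
grasp_force: 13.6
```

Emit:
move_arm(
  targets=[
    [[0,0.02,-0.005,0,0,0,-1],[0,0.04,-0.01,0,0,0,-1],[0,0.06,-0.015,0,0,0,-1],[0,0.08,-0.02,0,0,0,-1],[0,0.092,-0.023,0,0,0,-1],[0,0.095,-0.023,0,0,0,-1],[0,0.095,-0.023,0,0,0,-1],[0,0.095,-0.023,0,0,0,-1]],
  ],
)

```text
time: 12.45
tool_pos: [0.6102, -0.1887, 0.2306]
orientation: [0.697, 0.717, -0.0, -0.0]
contact_force: [-0.1, 0.4, -0.5]
finger_gap: 0.0008
grasp_force: 0.0
```

```bash
python3 - <<'E'
from h import *
print(st()["joint_positions"].round(2))
p,d=imaging.get_image("side"); cv2.imwrite("pics/s2.png",p[:,:,::-1])
for t in("lid_edge","lid_bar"):
    for r in imaging.place_of("side",t)[:1]:
        u=np.round(r["uv"]).astype(int);print(t,u,round(r["conf"],2),bydepth("side",[u],[d[u[1],u[0]]]).round(4))
E
```

```text
12.45 [ 0.6102 -0.1887  0.2306] [ 6.967e-01  7.174e-01 -2.000e-04 -1.000e-04] [-0.1  0.4 -0.5] 0.0008 0.0
[ 0.08  0.46  0.24  1.61 -0.12  1.08  0.38]
lid_edge [390 162] 0.78 [[ 0.5805 -0.2082  0.2984]]
lid_bar [390 189] 0.83 [[ 0.6326 -0.2005  0.2001]]
```

View pics/s2.png

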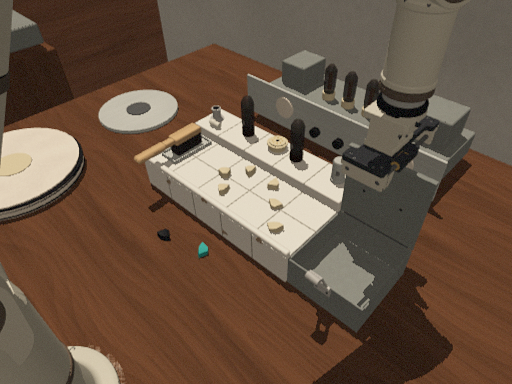

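Emit:
move_arm(
  targets=[
    [[0,-0.04,0,0,0,0,-1],[0,-0.08,-0.01,0,0,0,0.1],[0,-0.12,-0.04,0,0,0,0.1],[0.04,-0.13,-0.06,0,0,-0.12,0.1],[0.08,-0.135,-0.06,0,0,-0.24,0.1],[0.12,-0.14,-0.06,0,0,-0.36,0.1],[0.16,-0.14,-0.06,0,0,-0.48,0.1],[0.2,-0.14,-0.06,0,0,-0.6,0.1]],
  ],
)

```text
time: 13.27
tool_pos: [0.4634, 0.0072, 0.2914]
orientation: [0.452, 0.892, 0.0, 0.001]
contact_force: [0.6, -0.1, -0.9]
finger_gap: 0.0425
grasp_force: 0.0
```

```bash
python3 - <<'E'
from h import *
print(st()["joint_positions"].round(2));print(shift([.47,.30,.26],tool(181.6)))
p,d=imaging.get_image("side")
for t in("lid_edge","lid_bar"):
    for r in imaging.place_of("side",t)[:2]:
        u=np.round(r["uv"]).astype(int);print(t,u,round(r["conf"],2),bydepth("side",[u],[d[u[1],u[0]]]).round(4))
m=imaging.masks_of("side","lid")[0]["region"]
P=bydepth("side",np.argwhere(m)[:,::-1],d[m]); s=P[(P[:,2]>.1)&(P[:,2]<.24)&(abs(P[:,1]+.19)<.08)]; print("x vs z",len(s),np.polyfit(s[:,2],s[:,0],1))
E
```

```text
13.27 [0.4634 0.0072 0.2914] [4.517e-01 8.922e-01 5.000e-04 8.000e-04] [ 0.6 -0.1 -0.9] 0.0425 0.0
[-0.12  0.08  0.05  1.95 -0.    1.11  0.56]
([0.2321, 0.1786, 0.0314], [0.001, 0.002, -0.965])
lid_edge [393 160] 0.88 [[ 0.853  -0.1037  0.0898]]
lid_edge [336 181] 0.29 [[ 0.671  -0.0622  0.1122]]
lid_bar [388 188] 0.84 [[ 0.6338 -0.1959  0.1989]]
x vs z 4362 [-0.0316199   0.64041708]
```

Emit:
move_arm(
  targets=[
    [[0.232,0.179,0.03,0,0,-0.965,0.6],[0.232,0.179,0.03,0,0,-0.965,0.6],[0.232,0.179,0.03,0,0,-0.965,0.6],[0.232,0.179,0.03,0,0,-0.965,0.6],[0.232,0.179,0.03,0,0,-0.965,0.6],[0.232,0.179,0.03,0,0,-0.965,0.6],[0.232,0.179,0.03,0,0,-0.965,0.6],[0.232,0.179,0.03,0,0,-0.965,0.6]],
  ],
)

```text
time: 14.13
tool_pos: [0.4715, 0.3059, 0.2597]
orientation: [-0.017, 1.0, 0.002, -0.001]
contact_force: [-0.2, 1.2, -0.6]
finger_gap: 0.0732
grasp_force: 0.0
```

Emit:
move_arm(
  targets=[
    [[0,0,0,0,0,0,0.6],[0,0,0,0,0,0,0.6]],
  ],
)

```text
time: 14.3
tool_pos: [0.4737, 0.2967, 0.2599]
orientation: [-0.009, 1.0, -0.001, -0.0]
contact_force: [0.0, -0.6, 0.5]
finger_gap: 0.0734
grasp_force: 0.0
```

```bash
python3 - <<'E'
from h import *
print(st()["joint_positions"].round(2));
p,d=imaging.get_image("wrist"); cv2.imwrite("pics/w3.png",p[:,:,::-1])
for t,z in(("brush",.083),("dish",.08)):
    r=imaging.place_of("wrist",t)[0]; print(t,np.round(r["uv"]),round(r["conf"],2),onz("wrist",[r["uv"]],z).round(4))
    r=imaging.masks_of("wrist",t)[0]["region"]; a=onz("wrist",np.argwhere(r)[:,::-1],.133 if t=="brush" else .09)[:,:2].astype(np.float32)
    print(len(a),cv2.minAreaRect(a))
    if t=="brush":
        for x in np.arange(.38,.6,.015):
            s=a[abs(a[:,0]-x)<.004]
            if len(s)>3: print(round(x,3),s[:,1].min().round(4),s[:,1].max().round(4))
E
```

```text
14.3 [0.4737 0.2967 0.2599] [-8.8e-03  1.0e+00 -9.0e-04 -3.0e-04] [ 0.  -0.6  0.5] 0.0734 0.0
[-0.41  0.3  -0.24  1.77  0.08  1.09  0.91]
brush [274. 230.] 0.98 [[0.5392 0.3207 0.083 ]]
4391 ((0.4880724549293518, 0.3191858232021332), (0.19135986268520355, 0.033063359558582306), 2.3244242668151855)
0.395 0.3022 0.3257
0.41 0.3024 0.3271
0.425 0.3027 0.3276
0.44 0.303 0.3282
0.455 0.3052 0.3289
0.47 0.3056 0.3294
0.485 0.3052 0.3274
0.5 0.3036 0.3361
0.515 0.3039 0.3368
0.53 0.3043 0.3371
0.545 0.3057 0.3377
0.575 0.3068 0.3394
dish [268. 227.] 0.56 [[0.5378 0.3146 0.08  ]]
1547 ((0.5216239094734192, 0.31809356808662415), (0.09055124968290329, 0.05775711312890053), 0.6116555333137512)
```

View pics/w3.png

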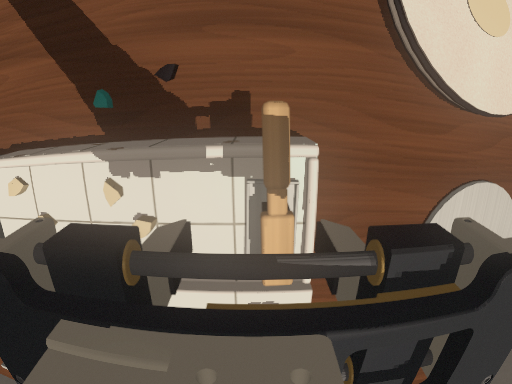

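The brush head centre is near (274,240) px and the handle runs up to (277,105) px. The fat part of the handle lies above row 188, so I'll grip there, 72 mm from mid-head.

Emit:
move_arm(
  targets=[
    [[0.006,0.02,0.04,0,0,-0.028,0.6],[0.006,0.02,0.08,0,0,-0.028,0.6],[0.006,0.02,0.11,0,0,-0.028,0.6],[0.006,0.02,0.132,0,0,-0.028,0.6],[0.006,0.02,0.132,0,0,-0.028,0.6],[0.006,0.02,0.132,0,0,-0.028,-1],[0.006,0.02,0.132,0,0,-0.028,-1],[0.006,0.02,0.132,0,0,-0.028,-1]],
  ],
  force=45,
)

```text
time: 15.22
tool_pos: [0.468, 0.3195, 0.1308]
orientation: [-0.025, 1.0, 0.001, 0.002]
contact_force: [0.7, -0.6, -0.3]
finger_gap: 0.0577
grasp_force: 0.0
```

Emit:
move_arm(
  targets=[
    [[0,0,0,0,0,0,-1],[0,0,0,0,0,0,-1],[0,0,0,0,0,0,-1],[0,0,0,0,0,0,-1],[0,0,0,0,0,0,-1],[0,0,0,0,0,0,-1]],
  ],
)

```text
time: 15.72
tool_pos: [0.4664, 0.3189, 0.1288]
orientation: [-0.026, 1.0, 0.0, 0.0]
contact_force: [-0.8, 0.0, 2.7]
finger_gap: 0.0259
grasp_force: 45.0
```

```bash
python3 - <<'E'
from h import *
st()
imaging.get_image("top")
for r in imaging.place_of("top","brush")[:1]: print("brush top",onz("top",[r["uv"]],.083))
for r in imaging.place_of("top","shard1"):
    q=onz("top",[r["uv"]],.085)[0]; l=RL.inv().apply(q-O)
    if abs(l[0])<.085 and -.22<l[1]<.2: print(np.round(r["uv"]),round(r["conf"],2),q.round(3),l.round(3))
E
```

```text
15.72 [0.4664 0.3189 0.1288] [-2.560e-02  9.997e-01  1.000e-04  1.000e-04] [-0.8  0.   2.7] 0.0259 45.0
brush top [[0.53808317 0.31083696 0.083     ]]
[219. 179.] 0.6 [0.573 0.133 0.085] [0.038 0.025 0.085]
[205. 196.] 0.58 [0.531 0.166 0.085] [-0.003  0.059  0.085]
[220. 211.] 0.57 [0.492 0.13  0.085] [-0.043  0.024  0.085]
[267. 190.] 0.51 [0.543 0.012 0.085] [ 0.005 -0.095  0.085]
[289. 210.] 0.46 [ 0.493 -0.04   0.085] [-0.047 -0.146  0.085]
[250. 173.] 0.39 [0.588 0.054 0.085] [ 0.05  -0.055  0.085]
```

Emit:
move_arm(
  targets=[
    [[0,0,-0.02,0,0,0,-1],[0,0,-0.035,0,0,0,-1],[0,0,-0.035,0,0,0,-1],[0.014,-0.04,-0.035,0,0,0.023,-1],[0.028,-0.08,-0.035,0,0,0.023,-1],[0.041,-0.113,-0.035,0,0,0.023,-1],[0.041,-0.113,-0.035,0,0,0.023,-1],[0.041,-0.113,-0.035,0,0,0.023,-1]],
  ],
)

```text
time: 16.53
tool_pos: [0.4301, 0.2008, 0.1624]
orientation: [-0.012, 1.0, -0.001, -0.001]
contact_force: [0.1, 1.5, -2.0]
finger_gap: 0.026
grasp_force: 45.0
```

```bash
python3 - <<'E'
from h import *
st(); print(shift([.4312,.2041,.127],tool()), shift([.4399,-.1079,.127],tool()))
p,d=imaging.get_image("side"); cv2.imwrite("pics/s3.png",p[80:300,100:420,::-1].repeat(2,0).repeat(2,1))
E
```

```text
16.53 [0.4301 0.2008 0.1624] [-0.0121  0.9999 -0.001  -0.001 ] [ 0.1  1.5 -2. ] 0.026 45.0
([-0.0012, 0.0033, 0.0354], [-0.002, -0.002, -0.004]) ([-0.0024, -0.3088, 0.036], [-0.002, -0.002, -0.004])
```

View pics/s3.png

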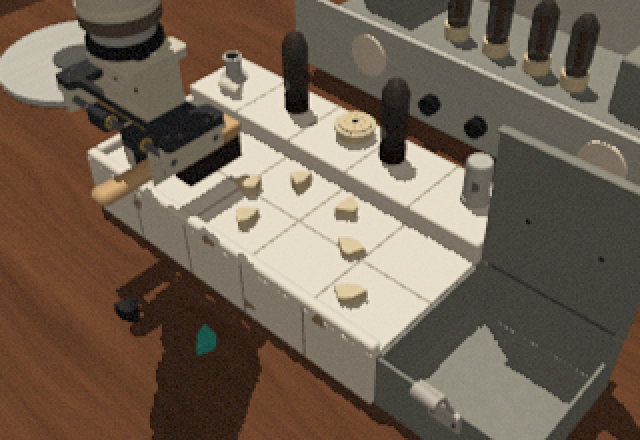

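The view shows the brush held level at (200,155) with all pieces ahead of it. The lid is upright and the box is open, so I'll sweep pass 1.

Emit:
move_arm(
  targets=[
    [[0,0.003,0.02,0,0,0,-1],[0,0.003,0.035,0,0,0,-1],[0,0.003,0.035,0,0,0,-1],[0,-0.01,0.035,0,0,0,-1],[0,-0.025,0.035,0,0,0,-1],[0,-0.04,0.035,0,0,0,-1],[0,-0.055,0.035,0,0,0,-1],[0,-0.07,0.035,0,0,0,-1]],
  ],
)

```text
time: 17.25
tool_pos: [0.4337, 0.1346, 0.1289]
orientation: [-0.015, 1.0, 0.0, 0.0]
contact_force: [-0.3, 0.2, -1.5]
finger_gap: 0.0257
grasp_force: 45.0
```

```bash
python3 - <<'E'
from h import *
st(); print(shift([.4399,-.1079,.127],tool()))
E
```

```text
17.25 [0.4337 0.1346 0.1289] [-1.510e-02  9.999e-01  4.000e-04  2.000e-04] [-0.3  0.2 -1.5] 0.0257 45.0
([0.0011, -0.2426, 0.0017], [0.001, 0.0, 0.002])
```

Emit:
move_arm(
  targets=[
    [[0,-0.015,0.001,0,0,0,-1],[0,-0.03,0.001,0,0,0,-1],[0,-0.045,0.001,0,0,0,-1],[0,-0.06,0.001,0,0,0,-1],[0,-0.075,0.001,0,0,0,-1],[0,-0.09,0.001,0,0,0,-1],[0,-0.105,0.001,0,0,0,-1],[0,-0.12,0.001,0,0,0,-1]],
  ],
)

```text
time: 17.92
tool_pos: [0.4374, 0.0144, 0.1279]
orientation: [-0.015, 1.0, 0.0, 0.0]
contact_force: [-0.4, 1.2, -2.2]
finger_gap: 0.0253
grasp_force: 45.0
```

Emit:
move_arm(
  targets=[
    [[0.001,-0.015,0,0,0,0,-1],[0.001,-0.03,0,0,0,0,-1],[0.001,-0.045,0,0,0,0,-1],[0.001,-0.06,0,0,0,0,-1],[0.001,-0.075,0,0,0,0,-1],[0.001,-0.09,0,0,0,0,-1],[0.001,-0.105,0,0,0,0,-1],[0.001,-0.12,0,0,0,0,-1]],
  ],
)

```text
time: 18.58
tool_pos: [0.4401, -0.1059, 0.1279]
orientation: [-0.015, 1.0, 0.0, 0.0]
contact_force: [0.1, -0.4, -2.7]
finger_gap: 0.0257
grasp_force: 45.0
```

Emit:
move_arm(
  targets=[
    [[0,-0.001,0,0,0,0,-1],[0,-0.001,0,0,0,0,-1],[0,-0.001,0,0,0,0,-1]],
  ],
)

```text
time: 18.83
tool_pos: [0.4394, -0.106, 0.1276]
orientation: [-0.015, 1.0, 0.0, -0.0]
contact_force: [0.3, -0.1, -1.7]
finger_gap: 0.0255
grasp_force: 45.0
```

```bash
python3 - <<'E'
from h import *
st(); print(shift([.4399,-.1079,.127],tool()))
p,d=imaging.get_image("side"); cv2.imwrite("pics/s4.png",p[80:300,100:420,::-1].repeat(2,0).repeat(2,1))
E
```

```text
18.83 [ 0.4394 -0.106   0.1276] [-1.470e-02  9.999e-01  3.000e-04 -0.000e+00] [ 0.3 -0.1 -1.7] 0.0255 45.0
([-0.0004, -0.0019, 0.0006], [0.001, 0.0, 0.001])
```

View pics/s4.png

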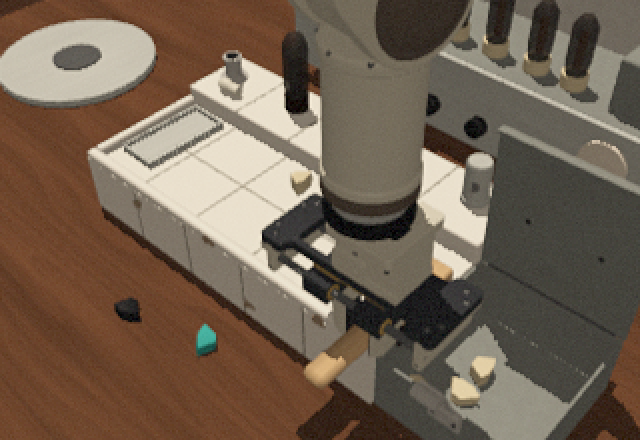

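Two pieces are in the box, at crop (482,370) and (463,390), and one remains on the lane at (300,178). The arm hides the rest. I'll nudge a little further, then start pass 2.

Emit:
move_arm(
  targets=[
    [[0,-0.008,0,0,0,0,-1],[0,-0.008,0,0,0,0,-1],[0,-0.004,-0.02,0,0,0,-1],[0,-0.004,-0.04,0,0,0,-1],[-0.01,0.03,-0.04,0,0,0,-1],[-0.02,0.065,-0.04,0,0,0,-1],[-0.03,0.1,-0.04,0,0,0,-1],[-0.04,0.135,-0.04,0,0,0,-1]],
  ],
)

```text
time: 19.55
tool_pos: [0.4754, 0.0304, 0.1679]
orientation: [-0.014, 1.0, 0.0, 0.0]
contact_force: [0.8, 0.1, -3.6]
finger_gap: 0.0256
grasp_force: 45.0
```

Emit:
move_arm(
  targets=[
    [[-0.01,0.04,0,0,0,0,-1],[-0.015,0.08,0,0,0,0,-1],[-0.02,0.12,0,0,0,0,-1],[-0.021,0.16,0,0,0,0,-1],[-0.021,0.18,0,0,0,0,-1],[-0.021,0.18,0,0,0,0,-1],[-0.021,0.18,0,0,0,0,-1],[-0.021,0.18,0,0,0,0,-1]],
  ],
)

```text
time: 20.22
tool_pos: [0.4909, 0.2086, 0.1672]
orientation: [-0.014, 1.0, -0.001, -0.0]
contact_force: [0.7, -0.4, -2.2]
finger_gap: 0.0259
grasp_force: 45.0
```

```bash
python3 - <<'E'
from h import *
st(); print(shift([.4912,.2058,.127],tool()))
p,d=imaging.get_image("side"); cv2.imwrite("pics/s5.png",p[80:300,100:420,::-1].repeat(2,0).repeat(2,1))
for n in("side","top"):
  if n=="top": imaging.get_image(n)
  for r in imaging.place_of(n,"shard1"):
    q=onz(n,[r["uv"]],.085)[0]; l=RL.inv().apply(q-O); print(n,np.round(r["uv"]),round(r["conf"],2),l.round(3)[:2])
E
```

```text
20.22 [0.4909 0.2086 0.1672] [-1.400e-02  9.999e-01 -5.000e-04 -4.000e-04] [ 0.7 -0.4 -2.2] 0.0259 45.0
([-0.0003, -0.0027, 0.0402], [-0.001, -0.001, 0.0])
side [273. 186.] 0.61 [ 0.047 -0.057]
side [250. 175.] 0.54 [0.041 0.009]
side [332. 275.] 0.52 [-0.067 -0.304]
side [307. 270.] 0.51 [-0.089 -0.262]
side [164. 236.] 0.48 [-0.219  0.008]
side [202. 251.] 0.47 [-0.192 -0.081]
side [340. 260.] 0.42 [-0.028 -0.297]
top [334. 199.] 0.65 [-0.023 -0.259]
top [320. 214.] 0.64 [-0.061 -0.223]
top [249. 172.] 0.63 [ 0.051 -0.051]
top [332. 186.] 0.59 [ 0.008 -0.257]
top [204. 267.] 0.57 [-0.177  0.066]
top [236. 255.] 0.56 [-0.152 -0.011]
top [219. 175.] 0.55 [0.047 0.023]
top [337. 218.] 0.47 [-0.073 -0.263]
```

View pics/s5.png

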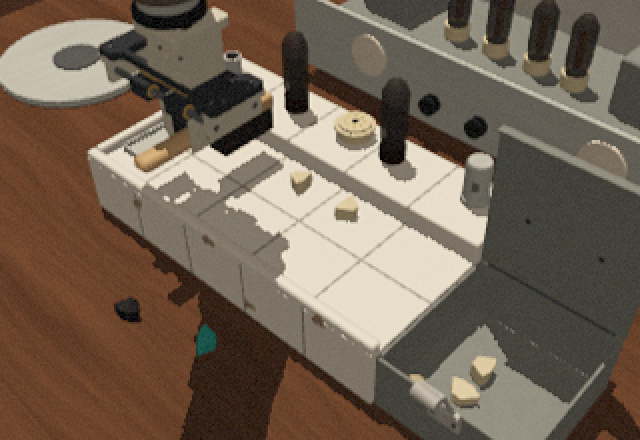

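Four pieces are in the box. Two are left on the lane, at crop (300,180) and (347,208). Now pass 2.

Emit:
move_arm(
  targets=[
    [[-0.005,-0.003,0.02,0,0,0,-1],[-0.005,-0.003,0.039,0,0,0,-1],[-0.005,-0.003,0.039,0,0,0,-1],[-0.005,-0.015,0.039,0,0,0,-1],[-0.005,-0.03,0.039,0,0,0,-1],[-0.005,-0.045,0.039,0,0,0,-1],[-0.005,-0.06,0.039,0,0,0,-1],[-0.005,-0.075,0.039,0,0,0,-1]],
  ],
)

```text
time: 21.08
tool_pos: [0.4984, 0.1327, 0.1296]
orientation: [-0.014, 1.0, -0.0, 0.0]
contact_force: [-0.8, 0.7, -0.4]
finger_gap: 0.0256
grasp_force: 45.0
```

Emit:
move_arm(
  targets=[
    [[0,-0.015,0.001,0,0,0,-1],[0,-0.03,0.001,0,0,0,-1],[0,-0.045,0.001,0,0,0,-1],[0,-0.06,0.001,0,0,0,-1],[0,-0.075,0.001,0,0,0,-1],[0,-0.09,0.001,0,0,0,-1],[0,-0.105,0.001,0,0,0,-1],[0,-0.12,0.001,0,0,0,-1]],
  ],
)

```text
time: 21.75
tool_pos: [0.5015, 0.0125, 0.1286]
orientation: [-0.013, 1.0, -0.0, 0.0]
contact_force: [0.0, -0.2, -1.3]
finger_gap: 0.0256
grasp_force: 45.0
```

Emit:
move_arm(
  targets=[
    [[0,-0.015,0,0,0,0,-1],[0,-0.03,0,0,0,0,-1],[0,-0.045,0,0,0,0,-1],[0,-0.06,0,0,0,0,-1],[0,-0.075,0,0,0,0,-1],[0,-0.09,0,0,0,0,-1],[0,-0.105,0,0,0,0,-1],[0,-0.12,0,0,0,0,-1]],
  ],
)

```text
time: 22.42
tool_pos: [0.5045, -0.1074, 0.1286]
orientation: [-0.013, 1.0, -0.0, 0.0]
contact_force: [-0.2, -0.0, -2.0]
finger_gap: 0.026
grasp_force: 45.0
```

```bash
python3 - <<'E'
from h import *
st(); print(shift(w(-.036,-.218,.127),tool()))
E
```

```text
22.42 [ 0.5045 -0.1074  0.1286] [-1.340e-02  9.999e-01 -3.000e-04  2.000e-04] [-0.2 -0.  -2. ] 0.026 45.0
([-0.0015, -0.0046, 0.0016], [-0.001, 0.0, -0.001])
```

Emit:
move_arm(
  targets=[
    [[0,-0.006,0,0,0,0,-1],[0,-0.006,0,0,0,0,-1],[0,-0.004,-0.02,0,0,0,-1],[0,-0.004,-0.04,0,0,0,-1],[0,0.035,-0.04,0,0,0,-1],[0,0.075,-0.04,0,0,0,-1],[0,0.115,-0.04,0,0,0,-1],[0,0.155,-0.04,0,0,0,-1]],
  ],
)

```text
time: 23.08
tool_pos: [0.5, 0.052, 0.1682]
orientation: [-0.014, 1.0, 0.0, 0.0]
contact_force: [0.4, 0.7, -1.9]
finger_gap: 0.0255
grasp_force: 45.0
```

Emit:
move_arm(
  targets=[
    [[0.01,0.04,0,0,0,0,-1],[0.02,0.08,0,0,0,0,-1],[0.03,0.12,0,0,0,0,-1],[0.035,0.16,0,0,0,0,-1],[0.035,0.2,0,0,0,0,-1],[0.035,0.24,0,0,0,0,-1],[0.035,0.26,0,0,0,0,-1],[0.035,0.26,0,0,0,0,-1]],
  ],
)

```text
time: 23.75
tool_pos: [0.4556, 0.3166, 0.1685]
orientation: [-0.019, 1.0, 0.003, 0.0]
contact_force: [-0.3, 0.3, -2.0]
finger_gap: 0.0258
grasp_force: 45.0
```

```bash
python3 - <<'E'
from h import *
st(); print(shift(w(-.072,.208,.165),tool()))
ims=[]
for n in("side","top"):
  p,d=imaging.get_image(n); ims.append(p)
  for r in imaging.place_of(n,"shard1"):
    u=np.round(r["uv"]).astype(int); q=bydepth(n,[u],[d[u[1],u[0]]])[0]; l=RL.inv().apply(q-O); print(n,u,round(r["conf"],2),l.round(3))
a=cv2.resize(ims[0][130:330,120:420],(600,400),interpolation=cv2.INTER_CUBIC); b=cv2.resize(ims[1][130:240,110:390],(600,236),interpolation=cv2.INTER_CUBIC)
cv2.imwrite("pics/s6.png",np.vstack([a[30:],b[:230]])[:,:,::-1])
E
```

```text
23.75 [0.4556 0.3166 0.1685] [-1.880e-02  9.998e-01  2.700e-03  1.000e-04] [-0.3  0.3 -2. ] 0.0258 45.0
([-0.0025, -0.0038, 0.0034], [0.005, 0.0, 0.01])
side [342 260] 0.72 [ 0.021 -0.277  0.022]
side [262 175] 0.58 [ 0.048 -0.023  0.098]
side [307 268] 0.55 [-0.051 -0.238  0.031]
side [331 275] 0.55 [-0.024 -0.281  0.018]
side [272 184] 0.52 [ 0.042 -0.06   0.095]
side [206 252] 0.42 [-0.154 -0.038  0.009]
side [163 236] 0.41 [-0.19   0.069  0.012]
top [335 221] 0.62 [-0.077 -0.274  0.019]
top [231 171] 0.61 [ 0.055 -0.007  0.097]
top [238 253] 0.58 [-0.15  -0.014  0.016]
top [333 182] 0.57 [ 0.027 -0.276  0.02 ]
top [320 212] 0.52 [-0.052 -0.233  0.032]
top [337 199] 0.51 [-0.019 -0.284  0.017]
top [202 267] 0.46 [-0.182  0.082  0.016]
top [250 173] 0.4 [ 0.047 -0.054  0.098]
top [367 134] 0.23 [ 0.089 -0.293  0.258]
```

View pics/s6.png

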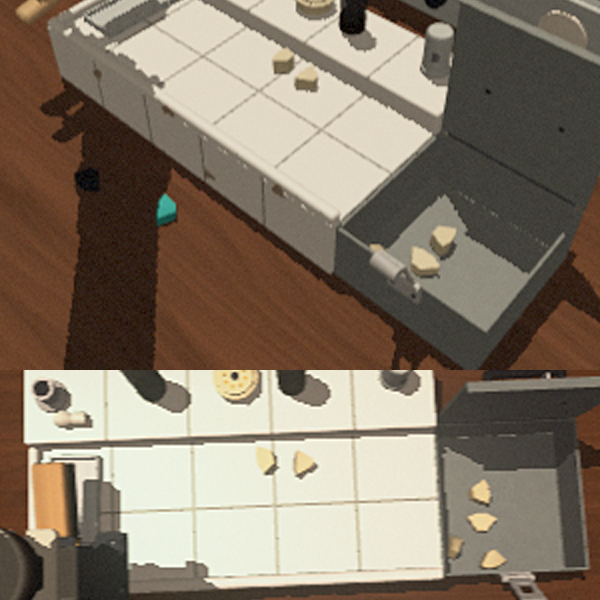

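Pass 2 missed the two pieces, which are still at top (231,171) and (250,173). I'll check how the brush sits in the grip.

```bash
python3 - <<'E'
from h import *
P,dw=imaging.get_image("wrist")
for t,z in(("brush",.12),):
    r=imaging.place_of("wrist",t)[0]; print(t,np.round(r["uv"]),round(r["conf"],2),onz("wrist",[r["uv"]],z).round(4))
p,d=imaging.get_image("side")
m=imaging.masks_of("side","brush")[0]; print(m["conf"],m["extent"]); q=bydepth("side",np.argwhere(m["region"])[:,::-1],d[m["region"]]); print(len(q),q.min(0).round(3),q.max(0).round(3))
for x in np.arange(.36,.64,.02):
    s=q[abs(q[:,0]-x)<.01]
    if len(s)>2: print(round(x,2),len(s),s[:,2].min().round(3),s[:,2].max().round(3),s[:,1].min().round(3),s[:,1].max().round(3))
a=cv2.resize(p[90:240,90:290],(600,450),interpolation=cv2.INTER_CUBIC); b=cv2.resize(P,(200,150))
cv2.imwrite("pics/s7.png",np.vstack([a,np.hstack([b,b*0,b*0])])[:,:,::-1])
E
```

```text
Traceback (most recent call last):
IndexError: list index out of range
```

```bash
python3 - <<'E'
from h import *
P,dw=imaging.get_image("wrist")
p,d=imaging.get_image("side")
for m in imaging.masks_of("side","brush")[:1]:
  print(m["conf"],m["extent"]); q=bydepth("side",np.argwhere(m["region"])[:,::-1],d[m["region"]]); print(len(q),q.min(0).round(3),q.max(0).round(3))
  for x in np.arange(.36,.64,.02):
    s=q[abs(q[:,0]-x)<.01]
    if len(s)>2: print(round(x,2),len(s),s[:,2].min().round(3),s[:,2].max().round(3),s[:,1].min().round(3),s[:,1].max().round(3))
a=cv2.resize(p[90:240,90:290],(520,390),interpolation=cv2.INTER_CUBIC); b=cv2.resize(P,(280,210))
cv2.imwrite("pics/s7.png",np.hstack([a,np.vstack([b,np.zeros((180,280,3),np.uint8)])])[:,:,::-1])
E
```

```text
0.8 [132.4, 104.8, 203.0, 154.2]
720 [ 0.079 -0.412  0.003] [0.582 0.491 0.7  ]
0.38 18 0.15 0.159 0.293 0.311
0.4 91 0.147 0.165 0.29 0.316
0.42 90 0.148 0.168 0.29 0.315
0.44 89 0.156 0.173 0.29 0.318
0.46 12 0.169 0.176 0.296 0.319
0.5 70 0.131 0.167 0.29 0.323
0.52 72 0.131 0.165 0.291 0.297
0.54 72 0.003 0.188 0.29 0.491
0.56 148 0.14 0.196 0.29 0.323
0.58 57 0.144 0.196 0.292 0.323
```

View pics/s7.png

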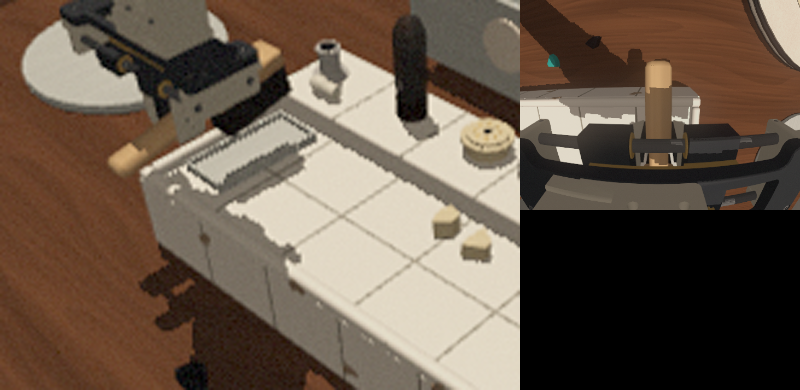

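The brush has pitched about 0.2 rad head-up in the grip, so it rode over the pieces at crop (447,222) and (477,245). I'll set it on the clear lane, let it settle flat and regrip harder.

Emit:
move_arm(
  targets=[
    [[-0.01,-0.037,0,0,0,0.009,-1],[-0.02,-0.074,0,0,0,0.009,-1],[-0.031,-0.112,0,0,0,0.009,-1],[-0.031,-0.112,0,0,0,0.009,-1],[-0.031,-0.112,0.02,0,0,0.009,-1],[-0.031,-0.112,0.036,0,0,0.009,-1],[-0.031,-0.112,0.043,0,0,0.009,-1],[-0.031,-0.112,0.043,0,0,0.009,-1]],
  ],
)

```text
time: 24.87
tool_pos: [0.4911, 0.1966, 0.1229]
orientation: [-0.009, 1.0, -0.001, -0.002]
contact_force: [0.6, 0.3, -2.2]
finger_gap: 0.0257
grasp_force: 45.0
```

Emit:
move_arm(
  targets=[
    [[0,0,0,0,0,0,-1],[0,0,0,0,0,0,-0.2],[0,0,0,0,0,0,-0.2],[0,0,0,0,0,0,-0.2],[0,0,0,0,0,0,-0.2],[0,0,-0.003,0,0,0,-0.2],[0,0,-0.003,0,0,0,-0.2],[0,0,-0.003,0,0,0,-0.2]],
  ],
)

```text
time: 25.53
tool_pos: [0.4927, 0.1977, 0.128]
orientation: [-0.01, 1.0, 0.0, 0.0]
contact_force: [0.3, -0.0, -0.2]
finger_gap: 0.0366
grasp_force: 0.0
```

```bash
cat >> h.py <<'E'
def brush():
    p,d=imaging.get_image("side")
    for m in imaging.masks_of("side","brush")[:1]:
        q=bydepth("side",np.argwhere(m["region"])[:,::-1],d[m["region"]]); q=q[(q[:,2]>.1)&(q[:,2]<.22)&(q[:,0]>.3)]
        for x in np.arange(.36,.66,.02):
            s=q[abs(q[:,0]-x)<.01]
            if len(s)>2: print(round(x,2),len(s),s[:,2].max().round(3),s[:,1].min().round(3),s[:,1].max().round(3))
E
python3 - <<'E'
from h import *
st(); brush()
E
```

```text
25.53 [0.4927 0.1977 0.128 ] [-9.6e-03  1.0e+00  2.0e-04  4.0e-04] [ 0.3 -0.  -0.2] 0.0366 0.0
0.42 46 0.122 0.18 0.204
0.44 88 0.126 0.182 0.207
0.46 84 0.127 0.181 0.207
0.48 87 0.145 0.174 0.217
0.5 21 0.183 0.11 0.216
0.52 14 0.211 0.104 0.112
0.54 15 0.214 0.105 0.186
0.56 18 0.108 0.183 0.186
0.58 15 0.107 0.182 0.187
0.6 65 0.139 0.181 0.195
0.62 22 0.138 0.183 0.199
```

The head's +x end sits over the course edge (x_l about 0.088), so the brush was riding on the back course. I'll regrip, shift it 30 mm towards the front and let it settle.

Emit:
move_arm(
  targets=[
    [[0,0,0,0,0,0,-1],[0,0,0,0,0,0,-1],[0,0,0,0,0,0,-1],[0,0,0,0,0,0,-1],[0,0,-0.015,0,0,0,-1],[0.015,0,-0.025,0,0,0,-1],[0.03,0,-0.025,0,0,0,-1],[0.03,0,-0.025,0,0,0,-1]],
  ],
  force=40,
)

```text
time: 26.3
tool_pos: [0.4594, 0.1968, 0.1523]
orientation: [-0.01, 1.0, -0.0, -0.001]
contact_force: [-0.8, -0.3, -1.7]
finger_gap: 0.0256
grasp_force: 40.0
```

Emit:
move_arm(
  targets=[
    [[0,0,0.015,0,0,0,-1],[0,0,0.026,0,0,0,-1],[0,0,0.026,0,0,0,-1],[0,0,0.026,0,0,0,-0.2],[0,0,0.026,0,0,0,-0.2],[0,0,0.026,0,0,0,-0.2],[0,0,0.026,0,0,0,-0.2],[0,0,0.026,0,0,0,-0.2]],
  ],
)

```text
time: 26.97
tool_pos: [0.4627, 0.1969, 0.1267]
orientation: [-0.01, 1.0, 0.0, 0.0]
contact_force: [0.5, 0.0, 0.2]
finger_gap: 0.0365
grasp_force: 0.0
```

```bash
python3 - <<'E'
from h import *
st(); brush()
p,d=imaging.get_image("top")
for t in("brush","shard1"):
  for r in imaging.place_of("top",t): q=onz("top",[r["uv"]],.082)[0]; print(t,np.round(r["uv"]),round(r["conf"],2),q.round(3),RL.inv().apply(q-O).round(3))
p,d=imaging.get_image("side");cv2.imwrite("pics/s8.png",cv2.resize(p[90:240,130:330],(600,450),interpolation=cv2.INTER_CUBIC)[:,:,::-1])
E
```

```text
26.97 [0.4627 0.1969 0.1267] [-9.5e-03  1.0e+00  1.0e-04  2.0e-04] [0.5 0.  0.2] 0.0365 0.0
0.4 62 0.134 0.18 0.205
0.42 90 0.186 0.146 0.205
0.44 94 0.185 0.108 0.205
0.46 67 0.185 0.108 0.221
0.48 4 0.182 0.109 0.11
0.5 23 0.22 0.102 0.185
0.52 9 0.106 0.182 0.183
0.54 12 0.107 0.182 0.184
0.56 38 0.129 0.18 0.186
0.58 86 0.133 0.18 0.206
brush [193. 192.] 0.78 [0.542 0.196 0.082] [0.009 0.089 0.082]
shard1 [335. 220.] 0.61 [ 0.467 -0.153  0.082] [-0.076 -0.258  0.082]
shard1 [238. 256.] 0.61 [0.383 0.087 0.082] [-0.153 -0.015  0.082]
shard1 [333. 185.] 0.6 [ 0.554 -0.153  0.082] [ 0.011 -0.26   0.082]
shard1 [251. 173.] 0.48 [0.587 0.052 0.082] [ 0.05  -0.057  0.082]
shard1 [204. 267.] 0.48 [0.358 0.169 0.082] [-0.176  0.067  0.082]
shard1 [334. 199.] 0.44 [ 0.519 -0.155  0.082] [-0.024 -0.261  0.082]
shard1 [234. 169.] 0.41 [0.6   0.095 0.082] [ 0.063 -0.014  0.082]
shard1 [319. 214.] 0.4 [ 0.483 -0.114  0.082] [-0.06  -0.219  0.082]
shard1 [359. 240.] 0.36 [ 0.418 -0.212  0.082] [-0.126 -0.315  0.082]
shard1 [144. 197.] 0.24 [0.531 0.319 0.082] [0.001 0.212 0.082]
```

View pics/s8.png

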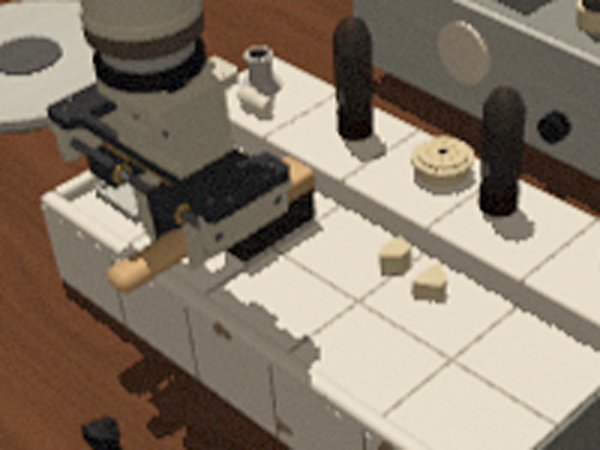

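The brush now stands flat on the lane. I'll regrip 14 mm nearer the head and set the sweep centre at x_l about 0.033, clear of the course.

Emit:
move_arm(
  targets=[
    [[-0.014,0,0,0,0,0,-0.2],[-0.014,0,0,0,0,0,-0.2],[-0.014,0,0,0,0,0,-1],[-0.014,0,0,0,0,0,-1],[-0.014,0,0,0,0,0,-1],[-0.014,0,0,0,0,0,-1],[-0.014,0,0,0,0,0,-1],[-0.014,0,0,0,0,0,-1]],
  ],
  force=60,
)

```text
time: 27.93
tool_pos: [0.4758, 0.1972, 0.1263]
orientation: [-0.01, 1.0, -0.0, -0.0]
contact_force: [-0.7, 1.0, -0.1]
finger_gap: 0.0253
grasp_force: 60.0
```

Emit:
move_arm(
  targets=[
    [[0,0,-0.001,0,0,0,-1],[-0.008,-0.005,-0.001,0,0,-0.004,-1],[-0.016,-0.01,-0.001,0,0,-0.008,-1],[-0.021,-0.02,-0.001,0,0,-0.01,-1],[-0.021,-0.03,-0.001,0,0,-0.01,-1],[-0.021,-0.04,-0.001,0,0,-0.01,-1],[-0.021,-0.05,-0.001,0,0,-0.01,-1],[-0.021,-0.05,-0.001,0,0,-0.01,-1]],
  ],
)

```text
time: 28.6
tool_pos: [0.4981, 0.1439, 0.1271]
orientation: [-0.013, 1.0, -0.001, -0.001]
contact_force: [-0.5, -0.9, -2.3]
finger_gap: 0.0256
grasp_force: 60.0
```

```bash
python3 - <<'E'
from h import *
st(); brush(); print(shift(w(-.034,-.218,.1258),tool()))
imaging.get_image("top")
for t in("brush","shard1"):
  for r in imaging.place_of("top",t): q=onz("top",[r["uv"]],.082)[0]; print(t,np.round(r["uv"]),round(r["conf"],2),RL.inv().apply(q-O).round(3))
E
```

```text
28.6 [0.4981 0.1439 0.1271] [-1.270e-02  9.999e-01 -1.000e-03 -6.000e-04] [-0.5 -0.9 -2.3] 0.0256 60.0
0.42 59 0.134 0.128 0.15
0.44 93 0.136 0.127 0.153
0.46 91 0.183 0.056 0.152
0.48 89 0.184 0.054 0.152
0.5 24 0.183 0.056 0.152
0.52 3 0.181 0.057 0.058
([-0.0027, -0.2589, 0.0017], [-0.0, -0.0, -0.0])
brush [248. 137.] 0.29 [ 0.144 -0.054  0.082]
shard1 [234. 171.] 0.65 [ 0.056 -0.013  0.082]
shard1 [335. 189.] 0.63 [ 0.002 -0.264  0.082]
shard1 [250. 174.] 0.51 [ 0.049 -0.053  0.082]
shard1 [332. 200.] 0.45 [-0.025 -0.254  0.082]
shard1 [338. 220.] 0.45 [-0.076 -0.267  0.082]
shard1 [290. 133.] 0.32 [ 0.149 -0.161  0.082]
```

Emit:
move_arm(
  targets=[
    [[0,-0.015,0.0005,0,0,0,-1],[0,-0.03,0.0005,0,0,0,-1],[0,-0.045,0.0005,0,0,0,-1],[0,-0.06,0.0005,0,0,0,-1],[0,-0.075,0.0005,0,0,0,-1],[0,-0.09,0.0005,0,0,0,-1],[0,-0.105,0.0005,0,0,0,-1],[0,-0.12,0.0005,0,0,0,-1]],
  ],
)

```text
time: 29.52
tool_pos: [0.502, 0.028, 0.1271]
orientation: [-0.015, 1.0, 0.0, 0.0]
contact_force: [0.9, -0.1, -2.1]
finger_gap: 0.0251
grasp_force: 60.0
```

```bash
python3 - <<'E'
from h import *
st(); print(shift(w(-.034,-.218,.1258),tool()))
imaging.get_image("top")
for r in imaging.place_of("top","shard1"): q=onz("top",[r["uv"]],.082)[0]; print(np.round(r["uv"]),round(r["conf"],2),RL.inv().apply(q-O).round(3))
E
```

```text
29.52 [0.502  0.028  0.1271] [-1.540e-02  9.999e-01  2.000e-04  2.000e-04] [ 0.9 -0.1 -2.1] 0.0251 60.0
([-0.0018, -0.14, 0.0012], [0.0, 0.0, 0.003])
[206. 266.] 0.57 [-0.175  0.062  0.082]
[319. 213.] 0.52 [-0.058 -0.221  0.082]
[332. 189.] 0.52 [ 0.001 -0.257  0.082]
[338. 220.] 0.47 [-0.076 -0.266  0.082]
[240. 256.] 0.47 [-0.153 -0.021  0.082]
[336. 203.] 0.43 [-0.034 -0.265  0.082]
[143. 197.] 0.38 [0.001 0.215 0.082]
[220. 135.] 0.35 [0.15  0.017 0.082]
```

Emit:
move_arm(
  targets=[
    [[0,-0.015,0,0,0,0,-1],[0,-0.03,0,0,0,0,-1],[0,-0.045,0,0,0,0,-1],[0,-0.06,0,0,0,0,-1],[0,-0.075,0,0,0,0,-1],[0,-0.09,0,0,0,0,-1],[0,-0.105,0,0,0,0,-1],[0,-0.12,0,0,0,0,-1]],
  ],
)

```text
time: 30.28
tool_pos: [0.5058, -0.0911, 0.1271]
orientation: [-0.016, 1.0, 0.0, 0.0]
contact_force: [0.9, 0.4, -2.0]
finger_gap: 0.0253
grasp_force: 60.0
```

Emit:
move_arm(
  targets=[
    [[0,-0.012,0,0,0,0,-1],[0,-0.02,0,0,0,0,-1],[0,-0.02,0,0,0,0,-1],[0,-0.02,0,0,0,0,-1],[0,-0.016,-0.02,0,0,0,-1],[0,-0.016,-0.04,0,0,0,-1],[0.01,0.02,-0.04,0,0,0,-1],[0.02,0.06,-0.04,0,0,0,-1]],
  ],
)

```text
time: 30.95
tool_pos: [0.4852, -0.0335, 0.1684]
orientation: [-0.012, 1.0, -0.0, 0.002]
contact_force: [-0.2, 1.3, -2.4]
finger_gap: 0.0252
grasp_force: 60.0
```

Emit:
move_arm(
  targets=[
    [[0,0.04,0,0,0,0,-1],[0,0.08,0,0,0,0,-1],[0,0.12,0,0,0,0,-1],[0,0.16,0,0,0,0,-1],[0,0.2,0,0,0,0,-1],[0,0.24,0,0,0,0,-1],[0,0.28,0,0,0,0,-1],[0,0.28,0,0,0,0,-1]],
  ],
)

```text
time: 31.62
tool_pos: [0.4725, 0.2595, 0.168]
orientation: [-0.021, 1.0, 0.004, 0.001]
contact_force: [-0.0, 1.9, -2.6]
finger_gap: 0.0252
grasp_force: 60.0
```

```bash
python3 - <<'E'
from h import *
st(); brush()
for n in("side","top"):
  p,d=imaging.get_image(n)
  for r in imaging.place_of(n,"shard1"):
    u=np.round(r["uv"]).astype(int); q=bydepth(n,[u],[d[u[1],u[0]]])[0]; l=RL.inv().apply(q-O)
    if abs(l[0])<.1 : print(n,u,round(r["conf"],2),l.round(3))
  for r in imaging.place_of(n,"dish")[:1]: print("dish",r["conf"],onz(n,[r["uv"]],.08))
E
```

```text
31.62 [0.4725 0.2595 0.168 ] [-2.130e-02  9.998e-01  4.200e-03  5.000e-04] [-0.   1.9 -2.6] 0.0252 60.0
0.4 72 0.176 0.241 0.264
0.42 84 0.176 0.241 0.267
0.44 76 0.176 0.242 0.264
0.46 58 0.175 0.243 0.266
0.5 58 0.159 0.244 0.27
0.52 78 0.162 0.243 0.251
0.54 79 0.16 0.244 0.251
0.56 83 0.166 0.244 0.251
0.58 63 0.171 0.244 0.252
side [338 246] 0.67 [ 0.058 -0.243  0.007]
side [329 276] 0.64 [-0.028 -0.279  0.017]
side [343 254] 0.52 [ 0.036 -0.269  0.021]
side [342 260] 0.41 [ 0.021 -0.277  0.022]
dish 0.74 [[ 0.85645206 -0.10317919  0.08      ]]
top [328 177] 0.59 [ 0.042 -0.264  0.017]
top [331 186] 0.56 [ 0.016 -0.269  0.022]
top [321 173] 0.52 [ 0.056 -0.249  0.002]
top [334 201] 0.43 [-0.024 -0.275  0.019]
top [338 219] 0.4 [-0.072 -0.283  0.018]
top [318 213] 0.37 [-0.054 -0.232  0.01 ]
dish 0.94 [[0.53625965 0.31793783 0.08      ]]
```

All six pieces are in the box, at z of about 0.02 and all inside the walls, and the lane is clear. The brush is level in the grip, so I'll return it to the dish.

Emit:
move_arm(
  targets=[
    [[0,0.03,0,0,0,0,-1],[0,0.05,0,0,0,0,-1],[0,0.05,0,0,0,0,-1],[0,0.05,0,0,0,0,-1],[0,0.05,0,0,0,0,-1]],
  ],
)

```text
time: 32.43
tool_pos: [0.4742, 0.2956, 0.1668]
orientation: [-0.014, 1.0, -0.001, -0.0]
contact_force: [-0.1, -1.7, -1.6]
finger_gap: 0.0253
grasp_force: 60.0
```

```bash
python3 - <<'E'
from h import *
st(); print(shift([.4705,.3136,.131],tool()))
p,d=imaging.get_image("top")
m=imaging.masks_of("top","brush")[0]; q=bydepth("top",np.argwhere(m["region"])[:,::-1],d[m["region"]]); q=q[(q[:,2]>.14)&(q[:,2]<.2)]
print(m["conf"],q.min(0),q.max(0)); h=q[q[:,0]>.52]; print("head",h.min(0),h.max(0),np.median(h,0))
E
```

```text
32.43 [0.4742 0.2956 0.1668] [-1.400e-02  9.999e-01 -5.000e-04 -2.000e-04] [-0.1 -1.7 -1.6] 0.0253 60.0
([0.0032, 0.0181, 0.0358], [-0.001, -0.0, 0.0])
0.85 [0.39751044 0.28071453 0.14041332] [0.58334234 0.31510034 0.17576227]
head [0.5200809  0.28071453 0.14041332] [0.58334234 0.31510034 0.17364304] [0.55363105 0.29417617 0.16884425]
```

Emit:
move_arm(
  targets=[
    [[0.004,0.018,0,0,0,0,-1],[0.004,0.018,0,0,0,0,-1],[0.004,0.018,0.015,0,0,0,-1],[0.004,0.018,0.03,0,0,0,-1],[0.004,0.018,0.036,0,0,0,-1],[0.004,0.018,0.036,0,0,0,-1],[0.004,0.018,0.036,0,0,0,-1],[0.004,0.018,0.036,0,0,0,-1]],
  ],
)

```text
time: 33.2
tool_pos: [0.47, 0.3147, 0.1316]
orientation: [-0.014, 1.0, 0.0, 0.0]
contact_force: [-0.6, -0.3, -2.4]
finger_gap: 0.0255
grasp_force: 60.0
```

Emit:
move_arm(
  targets=[
    [[0,0,0,0,0,0,0.3],[0,0,0,0,0,0,0.3],[0,0,0,0,0,0,0.3],[0,0,0,0,0,0,0.3],[0,0,-0.03,0,0,0,0.3],[0,0,-0.07,0,0,0,0.3],[0,0,-0.11,0,0,0,0.3],[0,0,-0.15,0,0,0,0.3]],
  ],
)

```text
time: 33.87
tool_pos: [0.469, 0.3148, 0.2827]
orientation: [-0.015, 1.0, -0.0, -0.0]
contact_force: [-0.0, 0.2, -0.0]
finger_gap: 0.0596
grasp_force: 0.0
```

Emit:
move_arm(
  targets=[
    [[0,-0.04,-0.02,0,0,0,-1],[0,-0.08,-0.03,0,0,0,-1],[0,-0.12,-0.03,0,0,0,-1],[-0.02,-0.16,-0.03,0,0,0,-1],[-0.03,-0.2,-0.03,0,0,0,-1],[-0.04,-0.24,-0.03,0,0,0,-1],[-0.05,-0.28,-0.03,0,0,0,-1],[-0.06,-0.32,-0.03,0,0,0,-1]],
  ],
)

```text
time: 34.53
tool_pos: [0.5385, -0.0033, 0.3116]
orientation: [-0.015, 1.0, -0.0, 0.001]
contact_force: [2.1, 0.6, -0.6]
finger_gap: 0.011
grasp_force: 0.0
```

```bash
python3 - <<'E'
from h import *
print(st()["joint_positions"].round(2)); brush(); print(shift([.72,-.19,.36],tool()))
p,d=imaging.get_image("top"); cv2.imwrite("pics/t9.png",cv2.resize(p[110:250,110:390],(800,400),interpolation=cv2.INTER_CUBIC)[:,:,::-1])
for t in("brush","dish"):
  for r in imaging.place_of("top",t)[:1]: print(t,r["conf"],onz("top",[r["uv"]],.082))
E
```

```text
34.53 [ 0.5385 -0.0033  0.3116] [-1.480e-02  9.999e-01 -1.000e-04  6.000e-04] [ 2.1  0.6 -0.6] 0.011 0.0
[ 0.11  0.21 -0.18  1.75  0.04  1.18  1.52]
0.4 73 0.136 0.298 0.322
0.42 79 0.136 0.298 0.321
0.44 77 0.136 0.299 0.325
0.46 73 0.137 0.298 0.325
0.48 57 0.135 0.302 0.323
0.5 115 0.135 0.296 0.329
0.52 122 0.136 0.297 0.329
0.54 121 0.137 0.297 0.331
0.56 114 0.136 0.297 0.329
0.58 69 0.135 0.298 0.327
([-0.1775, -0.1826, -0.048], [-0.004, 0.001, -0.011])
brush 0.98 [[0.53438613 0.30781513 0.082     ]]
dish 0.87 [[0.52934926 0.32342339 0.082     ]]
```

View pics/t9.png

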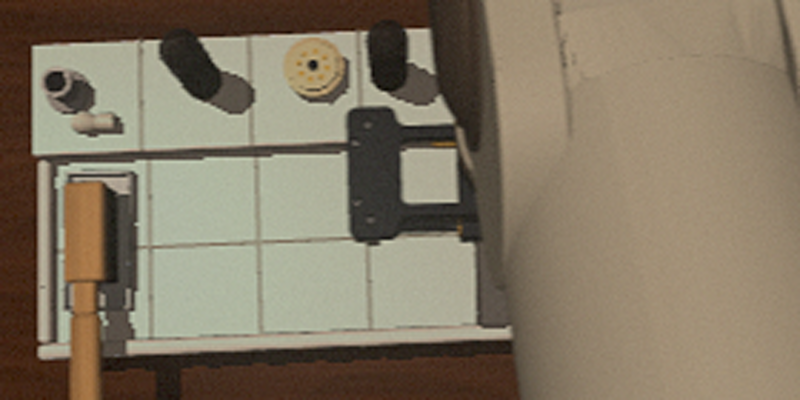

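The brush is flat in the dish, head at (90,230) in the crop, with its top at a uniform 0.135. Now I'll take the closed fingers behind the lid.

Emit:
move_arm(
  targets=[
    [[-0.02,-0.03,-0.02,0,0,0,-1],[-0.045,-0.06,-0.02,0,0,0,-1],[-0.07,-0.09,-0.02,0,0,0,-1],[-0.095,-0.12,-0.02,0,0,0,-1],[-0.12,-0.15,-0.02,0,0,0,-1],[-0.145,-0.18,-0.02,0,0,0,-1],[-0.156,-0.197,-0.02,0,0,0,-1],[-0.156,-0.197,-0.02,0,0,0,-1]],
  ],
)

```text
time: 35.45
tool_pos: [0.7013, -0.197, 0.3291]
orientation: [-0.013, 1.0, -0.001, -0.001]
contact_force: [-1.5, -1.0, 0.0]
finger_gap: 0.0008
grasp_force: 0.0
```

Emit:
move_arm(
  targets=[
    [[0,0,0,0,0,0,-1],[0,0,0.03,0,0,0,-1],[0,0,0.06,0,0,0,-1],[0,0,0.09,0,0,0,-1],[0,0,0.11,0,0,0,-1],[0,0,0.12,0,0,0,-1],[0,0,0.12,0,0,0,-1],[0,0,0.12,0,0,0,-1]],
  ],
)

```text
time: 36.12
tool_pos: [0.7003, -0.1918, 0.2119]
orientation: [-0.016, 1.0, 0.0, 0.0]
contact_force: [-0.4, -0.5, 0.6]
finger_gap: 0.0005
grasp_force: 0.0
```

```bash
python3 - <<'E'
from h import *
print(st()["joint_positions"].round(2))
for x,z in((.6425,.21),(.607,.203),(.5756,.1865),(.55,.161),(.534,.129),(.528,.106),(.527,.093)): print(shift([x,-.195-(.69-x)*.028,z],tool()))
E
```

```text
36.12 [ 0.7003 -0.1918  0.2119] [-1.570e-02  9.999e-01  4.000e-04  3.000e-04] [-0.4 -0.5  0.6] 0.0005 0.0
[ 0.28  0.63 -0.08  1.37  0.05  1.15  1.8 ]
([0.0579, -0.0027, 0.0019], [0.001, 0.001, 0.003])
([0.0934, -0.0026, 0.0089], [0.001, 0.001, 0.003])
([0.1249, -0.0025, 0.0253], [0.001, 0.001, 0.003])
([0.1505, -0.0024, 0.0508], [0.001, 0.001, 0.003])
([0.1665, -0.0024, 0.0828], [0.001, 0.001, 0.003])
([0.1725, -0.0024, 0.1058], [0.001, 0.001, 0.003])
([0.1735, -0.0024, 0.1188], [0.001, 0.001, 0.003])
```

Emit:
move_arm(
  targets=[
    [[0.03,-0.002,0.001,0,0,0,-1],[0.058,-0.002,0.002,0,0,0,-1],[0.076,-0.002,0.005,0,0,0,-1],[0.093,-0.002,0.009,0,0,0,-1],[0.11,-0.002,0.016,0,0,0,-1],[0.125,-0.002,0.025,0,0,0,-1],[0.139,-0.002,0.037,0,0,0,-1],[0.1505,-0.002,0.051,0,0,0,-1]],
  ],
)

```text
time: 36.78
tool_pos: [0.5519, -0.2001, 0.1639]
orientation: [-0.015, 1.0, -0.001, 0.004]
contact_force: [0.3, 0.4, 2.9]
finger_gap: 0.0005
grasp_force: 1.0
```

Emit:
move_arm(
  targets=[
    [[0.009,0,0.015,0,0,0,-1],[0.016,0,0.032,0,0,0,-1],[0.02,0,0.044,0,0,0,-1],[0.022,0,0.055,0,0,0,-1],[0.023,0,0.062,0,0,0,-1],[0.023,0,0.067,0,0,0,-1],[0.023,0,0.069,0,0,0,-1],[0.023,0,0.069,0,0,0,-1]],
  ],
)

```text
time: 37.45
tool_pos: [0.5279, -0.201, 0.0944]
orientation: [-0.015, 1.0, -0.0, 0.001]
contact_force: [-8.7, 2.9, 21.6]
finger_gap: -0.0
grasp_force: 11.0
```

```bash
python3 - <<'E'
from h import *
st()
E
```

```text
37.45 [ 0.5279 -0.201   0.0944] [-1.470e-02  9.999e-01 -4.000e-04  8.000e-04] [-8.7  2.9 21.6] -0.0 11.0
```

Emit:
move_arm(
  targets=[
    [[0,0,0,0,0,0,-1],[0,0,-0.04,0,0,0,-1],[0,0,-0.08,0,0,0,0.3],[0.03,0.003,-0.11,0,0,0,0.3],[0.07,0.006,-0.13,0,0,0,0.3],[0.1,0.009,-0.14,0,0,0,0.3],[0.115,0.009,-0.14,0,0,0,0.3],[0.115,0.009,-0.14,0,0,0,0.3]],
  ],
)

```text
time: 38.12
tool_pos: [0.4091, -0.1958, 0.2327]
orientation: [-0.014, 1.0, -0.001, 0.001]
contact_force: [0.8, -0.0, -0.7]
finger_gap: 0.0356
grasp_force: 0.0
```

```bash
python3 - <<'E'
from h import *
print(st()["joint_positions"].round(2)); print(shift([.4126,-.195,.138],tool(181.7)))
p,d=imaging.get_image("side"); 
for r in imaging.masks_of("side","lid")[:1]:
    m=r["region"]; P=bydepth("side",np.argwhere(m)[:,::-1],d[m]); s=P[(P[:,2]<.1)&(P[:,2]>.05)]; print(len(P),len(s),np.polyfit(s[:,0],s[:,2],1),np.median(s[:,2]))
for t in("hasp_end","lid_edge"):
  for r in imaging.place_of("side",t)[:2]:
    u=np.round(r["uv"]).astype(int); print(t,u,r["conf"],bydepth("side",[u],[d[u[1],u[0]]]).round(4))
P,_=imaging.get_image("wrist")
for r in imaging.place_of("wrist","hasp_end")[:2]: print(np.round(r["uv"]),r["conf"],onz("wrist",[r["uv"]],.13))
a=cv2.resize(p[150:350,240:440],(400,400),interpolation=cv2.INTER_CUBIC); b=cv2.resize(P,(400,300)); cv2.imwrite("pics/s10.png",np.hstack([a,np.vstack([b,np.zeros((100,400,3),np.uint8)])])[:,:,::-1])
E
```

```text
38.12 [ 0.4091 -0.1958  0.2327] [-1.360e-02  9.999e-01 -7.000e-04  6.000e-04] [ 0.8 -0.  -0.7] 0.0356 0.0
[ 0.46  0.13 -0.08  2.04  0.01  0.97  1.97]
([-0.0034, 0.0008, 0.0947], [-0.001, 0.001, -0.002])
4236 4165 [0.00473742 0.07885402] 0.08135819285261436
lid_edge [327 284] 0.81 [[ 0.4576 -0.2031  0.0817]]
[249. 201.] 0.96 [[ 0.41747176 -0.19894082  0.13      ]]
[254. 258.] 0.23 [[ 0.47420395 -0.1931322   0.13      ]]
```

The lid is shut: its surface slope is 0.005 and it sits at z 0.081. Now I'll regrip the hasp barrel.

Emit:
move_arm(
  targets=[
    [[-0.003,0,0.035,0,0,0,0.3],[-0.003,0,0.07,0,0,0,0.3],[-0.003,0,0.095,0,0,0,0.3],[-0.003,0,0.095,0,0,0,0.3],[-0.003,0,0.095,0,0,0,-1],[-0.003,0,0.095,0,0,0,-1],[-0.003,0,0.095,0,0,0,-1],[-0.003,0,0.095,0,0,0,-1]],
  ],
  force=15,
)

```text
time: 39.08
tool_pos: [0.4158, -0.1956, 0.1376]
orientation: [-0.015, 1.0, -0.001, 0.001]
contact_force: [-0.2, -0.1, -0.1]
finger_gap: 0.0372
grasp_force: 0.0
```

Emit:
move_arm(
  targets=[
    [[0,0,0,0,0,0,-1],[0,0,0,0,0,0,-1]],
  ],
)

```text
time: 39.25
tool_pos: [0.4148, -0.1949, 0.1369]
orientation: [-0.015, 1.0, -0.0, 0.001]
contact_force: [-1.3, 0.7, 4.2]
finger_gap: 0.0258
grasp_force: 15.0
```

Emit:
move_arm(
  targets=[
    [[-0.016,0,-0.009,0,0,0,-1],[-0.0335,0,-0.0125,0,0,0,-1],[-0.0515,0,-0.011,0,0,0,-1],[-0.068,0,-0.004,0,0,0,-1],[-0.082,0,0.0075,0,0,0,-1],[-0.092,0,0.023,0,0,0,-1],[-0.096,0,0.038,0,0,0,-1],[-0.096,0,0.041,0,0,0,-1]],
  ],
)

```text
time: 39.92
tool_pos: [0.5124, -0.1921, 0.0948]
orientation: [-0.015, 1.0, -0.0, 0.001]
contact_force: [-1.5, 2.7, 18.7]
finger_gap: 0.0259
grasp_force: 15.0
```

Emit:
move_arm(
  targets=[
    [[0,0,0,0,0,0,-1],[0,0,0.001,0,0,0,-1],[0,0,0.001,0,0,0,-1]],
  ],
)

```text
time: 40.17
tool_pos: [0.5123, -0.1921, 0.0954]
orientation: [-0.015, 1.0, -0.0, 0.002]
contact_force: [4.5, 0.6, 2.6]
finger_gap: 0.0261
grasp_force: 15.0
```

Emit:
move_arm(
  targets=[
    [[0,0,-0.001,0,0,0,0.2],[0,0,-0.001,0,0,0,0.2],[0,0,-0.001,0,0,0,0.2],[0,0,-0.04,0,0,0,0.2],[0,0,-0.06,0,0,0,-1],[0,0,-0.06,0,0,0,-1],[0,0,-0.06,0,0,0,-1],[0,0,-0.06,0,0,0,-1]],
  ],
)

```text
time: 40.83
tool_pos: [0.5093, -0.1923, 0.1533]
orientation: [-0.014, 1.0, 0.0, -0.001]
contact_force: [0.0, 0.1, -0.5]
finger_gap: 0.0301
grasp_force: 0.0
```

Emit:
move_arm(
  targets=[
    [[0,0,0,0,0,0,-1],[0,0,0.02,0,0,0,-1],[0,0,0.035,0,0,0,-1],[0,0,0.042,0,0,0,-1],[0,0,0.045,0,0,0,-1],[0,0,0.047,0,0,0,-1],[0,0,0.047,0,0,0,-1],[0,0,0.047,0,0,0,-1]],
  ],
)

```text
time: 41.5
tool_pos: [0.5097, -0.1932, 0.1105]
orientation: [-0.014, 1.0, -0.001, -0.001]
contact_force: [-12.6, 3.0, 34.9]
finger_gap: 0.0004
grasp_force: 18.0
```

Emit:
move_arm(
  targets=[
    [[0,0,-0.03,0,0,0,-1],[0,0,-0.07,0,0,0,-1],[0,0,-0.11,0,0,0,-1],[0,0,-0.15,0,0,0,-1],[0.03,0,-0.17,0,0,0,-1],[0.06,0,-0.17,0,0,0,-1],[0.09,0,-0.17,0,0,0,-1],[0.09,0,-0.17,0,0,0,-1]],
  ],
)

```text
time: 42.17
tool_pos: [0.4145, -0.1954, 0.2762]
orientation: [-0.013, 1.0, 0.0, -0.003]
contact_force: [-0.1, 0.6, -1.3]
finger_gap: 0.0005
grasp_force: 0.0
```

```bash
python3 - <<'E'
from h import *
st()
for n in("side","top","wrist"):
  p,d=imaging.get_image(n)
  for t in("hasp_end","brush","dish","lid_edge","valve1","shield","base"):
    for r in imaging.place_of(n,t)[:2]:
      u=np.round(r["uv"]).astype(int); 
      if r["conf"]>.5: print(n,t,u,round(r["conf"],2),bydepth(n,[u],[d[u[1],u[0]]]).round(3) if n!="wrist" else onz(n,[u],.09).round(3))
  if n=="top":
    for r in imaging.masks_of(n,"hasp_end")[:1]:
      P=bydepth(n,np.argwhere(r["region"])[:,::-1],d[r["region"]]); print("hasp",P.min(0).round(3),P.max(0).round(3),len(P))
E
```

```text
42.17 [ 0.4145 -0.1954  0.2762] [-1.290e-02  9.999e-01  3.000e-04 -2.500e-03] [-0.1  0.6 -1.3] 0.0005 0.0
side hasp_end [341 265] 0.61 [[ 0.508 -0.197  0.084]]
side brush [190 148] 0.81 [[0.54  0.303 0.09 ]]
side dish [185 150] 0.91 [[0.523 0.3   0.094]]
side dish [373 227] 0.57 [[ 0.383 -0.289  0.363]]
side lid_edge [324 283] 0.88 [[ 0.453 -0.199  0.085]]
side lid_edge [348 242] 0.71 [[ 0.566 -0.173  0.083]]
side valve1 [247 132] 0.58 [[0.665 0.217 0.117]]
side valve1 [298 158] 0.56 [[ 0.438 -0.132  0.347]]
side shield [187 147] 0.64 [[0.531 0.302 0.098]]
top hasp_end [350 202] 0.55 [[ 0.51  -0.189  0.098]]
top brush [146 191] 0.76 [[0.54  0.301 0.127]]
top dish [143 193] 0.86 [[0.535 0.307 0.132]]
top lid_edge [349 224] 0.92 [[ 0.45  -0.106  0.372]]
top valve1 [244 133] 0.54 [[0.662 0.067 0.181]]
top shield [292 132] 0.66 [[ 0.672 -0.045  0.151]]
top base [222 134] 0.91 [[0.676 0.12  0.128]]
hasp [ 0.472 -0.2    0.08 ] [ 0.515 -0.178  0.101] 71
wrist lid_edge [253 201] 0.96 [[ 0.454 -0.195  0.09 ]]
wrist valve1 [408 338] 0.63 [[0.695 0.077 0.09 ]]
wrist shield [340 348] 0.6 [[ 0.699 -0.048  0.09 ]]
```

The press stopped with the fingertips at z 0.0965, which is the barrel's top when it lies flat. The lid is shut, the brush is in its dish, and the good parts haven't moved. Handing in.

```bash
python3 -c "
from bench import arm
print(arm.close_job())"
```

```text
the job is handed in; nothing more can be done
None
```

I handed the job in at about 42 s; the verdict wasn't shown, but by my last checks all six pieces are in the box, the lid is shut, the hasp lies flat over its staple, and the brush is upright in its dish. I viewed 15 pictures, one over the limit of 14.

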